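# Level the instrument shelf with its screw foot and press the bench level home

## Robot

A 6-joint arm with a two-finger parallel gripper is mounted at the origin on the work surface. World frame = base frame: x ahead of the robot, y to its left, z up, the work surface at z = 0. Lengths are in m, angles in rad, forces in N, time in s.
With the tool pointing down it reaches from about 0.375 to 0.9 m from the base axis. Payload 3.1 kg.
Tool frame: the origin (TCP) lies midway between the tips of the shut fingers; the grasp point (between the pads) lies 19 mm behind it (manip.hold_point_z is the distance from the TCP to the grasp point, in m); z points along the fingers, y is the direction in which the jaws open and shut (so a half turn about z gives the same grasp; the last joint's range is limited). The gripper opens to 85 mm and grips with 20 to 120 N. Pads are 22 mm wide; open, the fingers measure 114 mm over their backs; the gripper's body (76 mm by 85 mm) begins 54 mm behind the grasp point. The pads swing forward as they close: fully open they stand 13 mm farther back than shut.
Start: joints at [-1.3, 0.527, 1.433, -0, 1.181, -0.178], TCP at [0.271, -0.563, 0.193] pointing down, gripper open.
Joint ranges: [-3.08, 3.08], [-0.75, 2.2], [0.22, 2.44], [-1.43, 4.57], [0, 2.65], [-2.85, 2.85]. Speed limits (rad/s): [2.79, 2.79, 3.14, 3.14, 3.14, 3.14].

## Interface

Orientations are given as a unit quaternion [x, y, z, w].
In Python, from station import manip gives the robot as it stands.
- The arm moves only by the tool drive_tool, never from a script. Its argument "motion" is one flat list of numbers, 7 for each row, row after row: the shift along the tool's x, y, z in mm, then the turn, a rotation vector about the tool's x, y, z in degrees, then the finger opening in mm, from 0 to 85.4. A call has 1 to 8 rows; each row is the pose to reach, as a shift and turn from the pose measured when the call began, along the tool's axes at that moment; what a row does not reach only later rows make up. A row lasts 1/8 s, in which the tool goes at most 62.5 mm and 10.7 degrees, less where a joint would pass 70% of its speed; a pose out of reach is approached as far as the arm can. A call with a gripper value outside its range is refused whole. The fingers move at their own pace and stop on an object; "force" is the grip in N (left out, the last holds). Time passes only in rows, so rows that repeat a pose let the fingers close. It gives the time, the measured TCP pose, the force and the opening at its end, in the units of the state.
- manip.sense(): the state, without advancing time (a new reading comes with each control period).
- manip.snapshot(name): name is "scene" or "top"; returns a dict with "color" (400x640x3 uint8, red, green, blue), "fx", "fy", "cx", "cy" (pixels), "view" (4x4, takes a point from world to camera coordinates). Camera axes: x right, y up, looking along -z (the intrinsics and any distortion apply to the point x, -y, -z); pixel columns grow to the right and rows downward; lengths in m; the calibration is good to about 2 mm. A picture is of the moment at which its call begins. There is no depth.
- manip.sign_off(): hands the job in, once; it reports no verdict.
The state is a dict: "t": time; "q": joint angles; "qd": joint speeds; "tau": joint torques, N m; "tcp_pos": TCP position; "tool_rot": TCP orientation; "force": force on the tool from outside, world axes, zero at the start; "ft_torque": the same for the moment, N m; "finger_gap": opening from 0.0 (shut) to 1.0 (fully open).
Only numpy, scipy, OpenCV 4.12 (cv2) and the standard library are available. Lean on these libraries where they do the work, as an engineer would, in place of code of your own. Each camera call takes 0.05 s, during which the arm holds its last target.

## Task

Level the low instrument shelf: lay the steel bench level flat on it, lengthwise (pointing from the fixed feet towards the screw foot), and let go. Turn the knob of the screw foot until the bubble rests between the two lines of the vial, and take your hand off. Then, to prove the shelf under load, press the level firmly down on it (a push of 1 to 2 kg) and finish while still pressing, the bubble still between the lines; leave the other things where they are.

Things in the scene. Friction and masses are not known exactly. Their poses are not given: they have to be found in the camera images.
- level_mid (a point): Steel bench level (loose, 0.4-0.6 kg): bar 180 mm long (x), 30 wide (y), 26 high, flat below. This point: mid-length, mid-width, 15 mm above its underside; z up. A yellow-green vial between two posts fills the middle 72 mm of the top, up to 40 mm above the underside. Starts on the bench to the right, roughly pointing away, near a finned heat sink and a black cell holder of similar length.
- level_top_a (a point): On the level's flat top near its +x end: 55 mm from mid-length, 26 mm above the underside. The same flat lies 55 mm from mid-length at the -x end. These plain flats (36 to 90 mm from mid-length), one each side of the vial, are where fingertips press; pressing both at once, or near the vial, keeps the bar from rocking.
- bubble (a joint): Place of the pale 14 mm bubble along the vial, in m: 0 = midway between the two black lines, positive towards the level's own +x end. It moves to the higher end, 1 mm per mrad of slope, and takes about 2 s to come to rest. The lines are 18 mm apart: the whole bubble is between them within 2 mm of 0.
- shelf_mid (a point): Middle of the top face of the low grey steel shelf, 290 mm long (x), 200 wide (y), top 70 mm above the bench; z up. It tips slightly about two fixed feet at x = -95 mm; its screw foot, at x = +115, y = 0, starts too low. A copper coil on a spool (48 mm across, 34 high) stands near x = -105, y = -65. There is room for the level around x = -45, y = 0 to 20.
- knob_mid (a point): Centre of the screw foot's black fluted knob: 40 mm across, 26 high (this point half-way up), axis vertical, underside 16 mm above the shelf. It keeps its place and height as it turns (stiff, 0.05 N m) and stays where left. Clockwise from above raises the shelf's knob end: 4 mm a turn, 210 mm from the fixed feet, so 1 rad moves the bubble about 3 mm.
Mind the look-alikes: they are no part of the job. Leave any blue or pink look-alike of the part that bears level_mid alone.

How it is judged:
On the way, in this order (a step that is already met when the one before it is completed fails the run):
1. the level lies flat and lengthwise on the shelf, let go (z of level_mid in the frame of shelf_mid between 0.012 and 0.018 m and x of level_mid in the frame of shelf_mid between -0.11 and 0.11 m and y of level_mid in the frame of shelf_mid between -0.1 and 0.1 m and angle between the x axis of level_mid and the x axis of shelf_mid, either way round below 0.26 rad and angle between the z axis of level_mid and the z axis of shelf_mid, either way round below 0.03 rad and contact force between level and the fingers below 0.3 N), for 0.3 s.
2. the shelf is level by the screw foot and the bubble rests between the lines, with the hand off the level (angle between shelf_mid's own z axis and vertical below 0.0023 rad and value of joint bubble between -0.0023 and 0.0023 m and contact force between level and shelf above 1 N and contact force between level and the fingers below 0.3 N), for 0.5 s.
At the end, for the whole second after the job is handed in: The level lies flat on the shelf, lengthwise within 15 degrees, and the fingers press it down so that it bears on the shelf with 10 to 40 N (its weight of 4 to 6 N included); the bubble is within 2.3 mm of the middle and the shelf within 2.3 mrad of level. The program ends while pressing (contact force between level and shelf between 10 and 40 N and contact force between level and the fingers above 3 N and value of joint bubble between -0.0023 and 0.0023 m and angle between shelf_mid's own z axis and vertical below 0.0023 rad and z of level_mid in the frame of shelf_mid between 0.012 and 0.018 m and x of level_mid in the frame of shelf_mid between -0.11 and 0.11 m and y of level_mid in the frame of shelf_mid between -0.1 and 0.1 m and angle between the x axis of level_mid and the x axis of shelf_mid, either way round below 0.26 rad); the arm keeps its last pose, push and grip.
It fails at once if another thing on the bench or shelf was pushed away or knocked over (more than 30 mm) (distance of any of heatsink, holder, cell_a, cell_b, capacitor, coil, driver from where it was at the start of the episode above 0.03 m).
It also fails if it takes over 72 s, if anything falls off the work surface, if the arm or the gripper's body presses on something with over 40 N, if the wrist force passes 120 N, or if a joint passes its speed limit or range.

## Working session

There is one attempt and no reset: what is moved stays moved. The work goes in short steps, Python scripts to look and compute and a tool call to move; the robot and the scene stay as the last step left them, time stands still between calls to the robot, and variables do not carry over. Pictures are saved under pics/ and viewed, and the job is handed in when it is done.

Besides the shell and the picture viewer there is one more tool, called after "Emit:" as name(argument=value, ...) on one line, values as JSON. drive_tool: Moves the arm, as the interface text tells. Its arguments: {"type":"object","properties":{"motion":{"type":"array","items":{"type":"number"}},"force":{"type":"number"}},"required":["motion"]}

```bash
mkdir -p pics
cat > h.py <<'E'
from station import manip
import numpy as np, cv2
from scipy.spatial.transform import Rotation as R
def snap(n,f):
    s=manip.snapshot(n); cv2.imwrite(f,s["color"][:,:,::-1]); return s
def ray(s,u,v,z):
    V=np.array(s["view"]); Rm=V[:3,:3]; t=V[:3,3]
    d=np.array([(u-s["cx"])/s["fx"],-(v-s["cy"])/s["fy"],-1.0])
    o=-Rm.T@t; w=Rm.T@d
    return o+w*(z-o[2])/w[2]
def proj(s,p):
    c=np.array(s["view"])@np.r_[p,1]
    return s["cx"]+s["fx"]*c[0]/-c[2], s["cy"]-s["fy"]*c[1]/-c[2]
E
python3 - <<'E'
from h import *
for n in("scene","top"):
    s=snap(n,f"pics/{n}0.png"); print(n,s["fx"],s["fy"],s["cx"],s["cy"],[k for k in s]); print(np.round(s["view"],3))
st=manip.sense();print(st)
E
```

```text
scene 510.9305730188749 510.9305730188749 327.2041109977266 196.06530471336015 ['color', 'fx', 'fy', 'cx', 'cy', 'view']
[[ 0.482  0.876  0.002 -0.185]
 [-0.581  0.318  0.749  0.201]
 [ 0.656 -0.362  0.663 -1.711]
 [ 0.     0.     0.     1.   ]]
top 464.75403917054393 464.75403917054393 320.4044654792145 204.58539104881567 ['color', 'fx', 'fy', 'cx', 'cy', 'view']
[[-0.02  -1.    -0.012 -0.016]
 [ 0.981 -0.022  0.191 -0.471]
 [-0.192 -0.008  0.981 -1.244]
 [ 0.     0.     0.     1.   ]]
{'t': 0.1, 'q': array([-1.30055467e+00,  5.28349078e-01,  1.43376318e+00, -2.78332179e-05,
        1.18142678e+00, -1.78499526e-01]), 'qd': array([-0.00093138, -0.00163731, -0.00185328,  0.00045679,  0.00026624,
       -0.00133666]), 'tau': array([-1.21362250e-04, -4.43304598e+01, -1.78586090e+01, -2.50733119e-04,
        3.85894353e-03, -1.41265201e-05]), 'tcp_pos': array([ 0.27096864, -0.56240792,  0.19174988]), 'tool_rot': array([ 9.74932699e-01,  2.22497832e-01, -5.74820059e-05, -9.71579456e-04]), 'force': array([-0.11782531, -0.39882558, -0.5317478 ]), 'ft_torque': array([-0.01415136, -0.01880697, -0.03069929]), 'finger_gap': 0.999247662121132}
```

View pics/scene0.png

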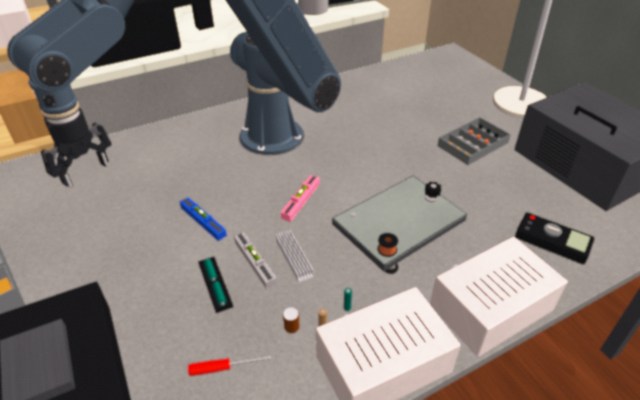

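View pics/top0.png

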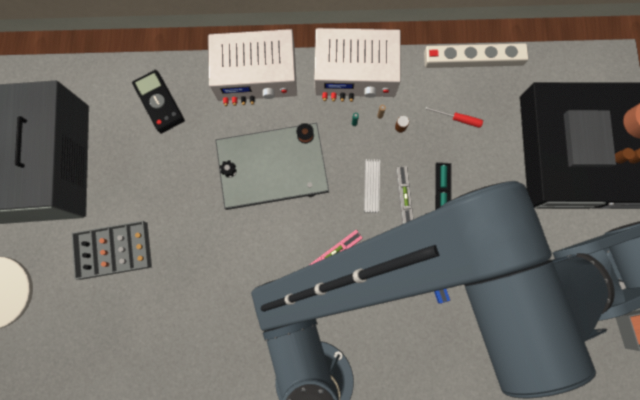

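Run:
```python
import cv2
a=cv2.imread('pics/top0.png');cv2.imwrite('pics/topc0.png',cv2.resize(a[110:240,205:465],None,fx=3,fy=3,interpolation=cv2.INTER_CUBIC))
a=cv2.imread('pics/scene0.png');cv2.imwrite('pics/scenec0.png',cv2.resize(a[165:315,170:330],None,fx=4,fy=4,interpolation=cv2.INTER_CUBIC))
cv2.imwrite('pics/scenec1.png',cv2.resize(a[165:285,320:480],None,fx=4.5,fy=4.5,interpolation=cv2.INTER_CUBIC))
```

```text
(no output)
```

View pics/topc0.png

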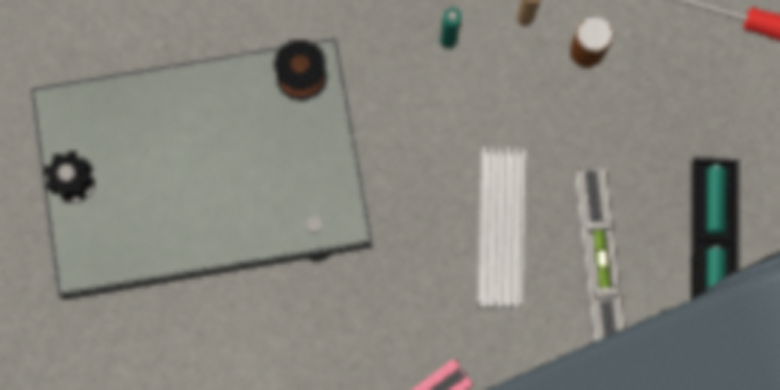

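View pics/scenec0.png

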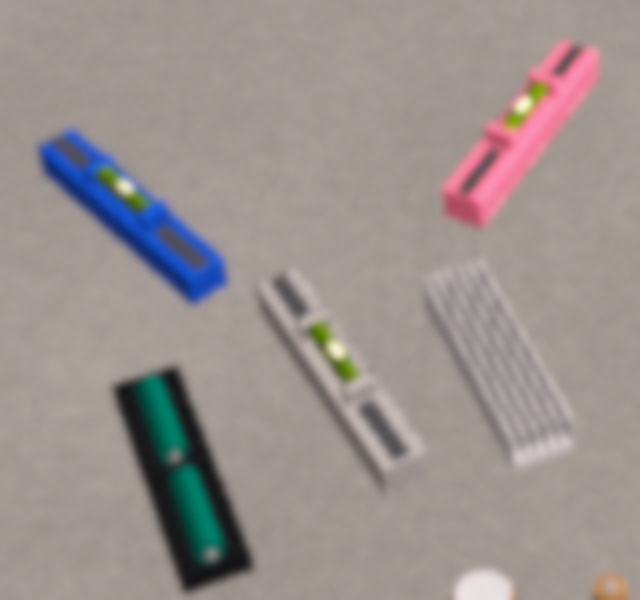

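View pics/scenec1.png

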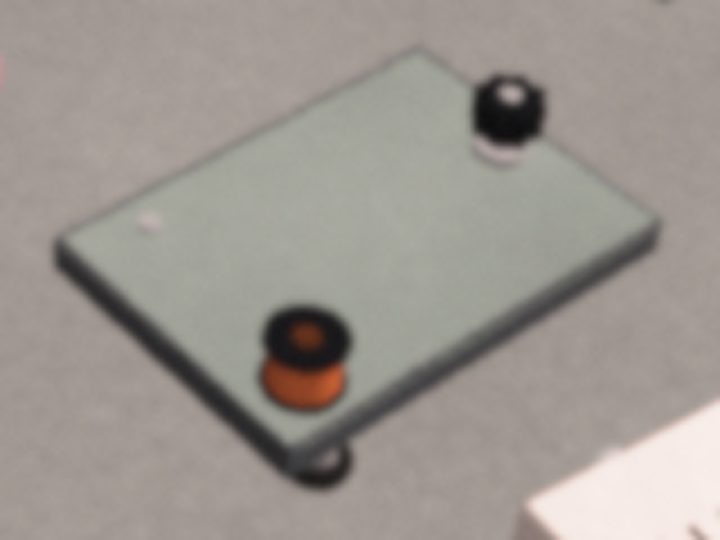

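Run:
```python
from h import *
s=manip.snapshot("scene");t=manip.snapshot("top")
T=lambda u,v,z:ray(t,205+(u+.5)/3-.5,110+(v+.5)/3-.5,z)
S=lambda u,v,z:ray(s,170+(u+.5)/4-.5,165+(v+.5)/4-.5,z)
S2=lambda u,v,z:ray(s,320+(u+.5)/4.5-.5,165+(v+.5)/4.5-.5,z)
pr=lambda *a:print(*[np.round(x,4) for x in a])
print("shelf top cam");c=[T(*p,.07) for p in((32,90),(336,39),(371,243),(62,293))];pr(*c);pr(sum(c)/4)
print("shelf scene");c=[S2(*p,.07) for p in((418,47),(660,220),(293,450),(57,240))];pr(*c);pr(sum(c)/4)
print("knob",T(67,173,.112),S2(511,93,.112))
print("level scene",[np.round(S(*p,.026),4) for p in((392,467),(424,440),(262,290),(290,268))], S(336,350,.037))
print("level top",[np.round(T(*p,.026),4) for p in((575,172),(605,170))],T(602,258,.037))
print("coil",T(300,65,.104),S2(306,338,.104))
print("heatsink top",[np.round(T(*p,.02),4) for p in((481,148),(526,150),(522,305),(478,303))])
print("holder top",[np.round(T(*p,.02),4) for p in((692,158),(740,158),(692,300))])
```

```text
shelf top cam
[0.6574 0.2643 0.07  ] [ 0.7006 -0.0207  0.07  ] [ 0.5036 -0.049   0.07  ] [0.4635 0.2325 0.07  ]
[0.5813 0.1068 0.07  ]
shelf scene
[0.461  0.2327 0.07  ] [0.6572 0.2619 0.07  ] [ 0.7008 -0.0209  0.07  ] [ 0.5044 -0.0519  0.07  ]
[0.5809 0.1054 0.07  ]
knob [0.56427663 0.22098611 0.112     ] [0.56182916 0.22065333 0.112     ]
level scene [array([ 0.5805, -0.2702,  0.026 ]), array([ 0.5708, -0.2449,  0.026 ]), array([ 0.4064, -0.285 ,  0.026 ]), array([ 0.3964, -0.2617,  0.026 ])] [ 0.48757121 -0.26615795  0.037     ]
level top [array([ 0.5783, -0.2451,  0.026 ]), array([ 0.5796, -0.2737,  0.026 ])] [ 0.49180189 -0.26419018  0.037     ]
coil [0.66334527 0.01204944 0.104     ] [0.6628333  0.00940397 0.104     ]
heatsink top [array([ 0.6059, -0.1573,  0.02  ]), array([ 0.6029, -0.2003,  0.02  ]), array([ 0.452 , -0.1898,  0.02  ]), array([ 0.4548, -0.1486,  0.02  ])]
holder top [array([ 0.5912, -0.3586,  0.02  ]), array([ 0.5901, -0.4043,  0.02  ]), array([ 0.4532, -0.3492,  0.02  ])]
```

```bash
cat >> h.py <<'E'
def plan(pos,yaw_deg,verbose=True):
    """shift mm, rotvec deg in current tool frame to reach pos with tool x at yaw (tool down)"""
    st=manip.sense(); Rc=R.from_quat(st["tool_rot"])
    y=np.radians(yaw_deg); Rt=R.from_matrix(np.array([[np.cos(y),np.sin(y),0],[np.sin(y),-np.cos(y),0],[0,0,-1]]))
    d=Rc.inv().apply(np.array(pos)-st["tcp_pos"])*1000
    r=np.degrees((Rc.inv()*Rt).as_rotvec())
    print("shift",np.round(d,1),"rot",np.round(r,2),"| t",st["t"],"tcp",np.round(st["tcp_pos"],4),"q6",round(float(st["q"][5]),3),"F",np.round(st["force"],1),"gap",round(st["finger_gap"],3))
def box(img,s,c,yaw,L,W,zs,k,off,col=(0,0,255)):
    a=np.radians(yaw);ex=np.array([np.cos(a),np.sin(a)]);ey=np.array([-ex[1],ex[0]])
    for z in zs:
        pts=[proj(s,np.r_[np.array(c)+sx*L/2*ex+sy*W/2*ey,z]) for sx,sy in((1,1),(1,-1),(-1,-1),(-1,1))]
        p=np.array([[((u-off[0]+.5)*k-.5),((v-off[1]+.5)*k-.5)] for u,v in pts]).round().astype(int)
        cv2.polylines(img,[p],True,col,1)
def crop(s,x0,y0,x1,y1,k):
    return cv2.resize(np.ascontiguousarray(s["color"][y0:y1,x0:x1,::-1]),None,fx=k,fy=k,interpolation=cv2.INTER_CUBIC)
E
python3 - <<'E'
from h import *
s=manip.snapshot("scene");t=manip.snapshot("top")
a=crop(s,220,220,290,300,6);box(a,s,(.490,-.265),4.5,.18,.03,(.026,.0),6,(220,220))
b=crop(t,370,150,440,230,6);box(b,t,(.490,-.265),4.5,.18,.03,(.026,),6,(370,150))
cv2.imwrite("pics/ov1.png",np.hstack([a[:480],b[:480]]))
plan((.490,-.265,.12),4.5)
print(getattr(manip,"hold_point_z",None),manip.sense()["t"])
E
```

```text
shift [ 326.4 -173.3   72.4] rot [-0.05  0.   21.21] | t 0.3 tcp [ 0.2711 -0.5628  0.1922] q6 -0.179 F [ 0.   1.  -0.1] gap 0.998
0.0187 0.3
```

View pics/ov1.png

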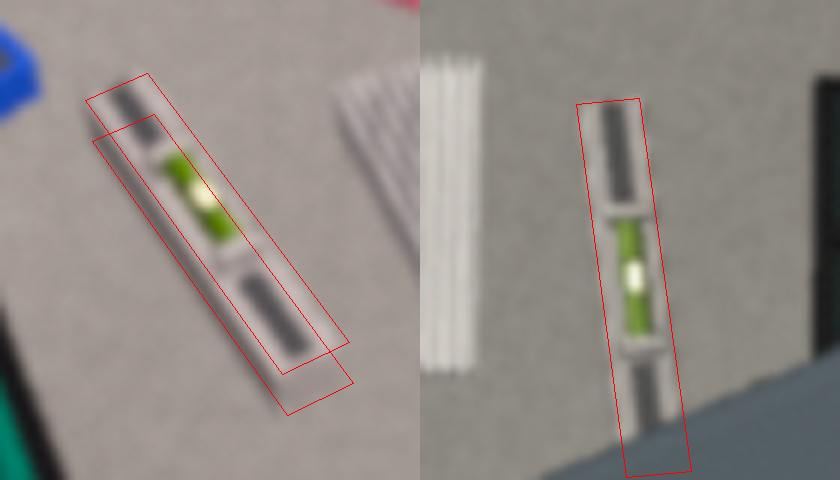

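The steel level is the silver bar with the vial at scene (253,257) and top (404,193). The blue bar at (203,217) and the pink bar at (301,198) are the look-alikes. The heat sink (294,255) and the cell holder (215,284) have no vial. The overlay confirms the silver bar, so I'm moving over it.

Emit:
drive_tool(motion=[326,-174,72,0,0,21,80,326,-174,72,0,0,21,80,326,-174,72,0,0,21,80,326,-174,72,0,0,21,80,326,-174,72,0,0,21,80,326,-174,72,0,0,21,80,326,-174,72,0,0,21,80,326,-174,72,0,0,21,80], force=40)

```text
t: 1.3
tcp_pos: [0.4895, -0.2647, 0.1205]
tool_rot: [0.999, 0.042, -0.0, -0.0]
force: [0.7, 0.1, 0.5]
finger_gap: 0.937
```

Run:
```python
from h import *
s=manip.snapshot("scene")
a=crop(s,200,180,310,310,4.5);cv2.imwrite("pics/a2.png",a)
plan((.489,-.266,.004),4.5)
```

```text
shift [ -0.3   0.4 116.7] rot [ 0.01 -0.01  0.19] | t 1.35 tcp [ 0.4893 -0.2656  0.1207] q6 0.791 F [-0.4  0.1 -0.1] gap 0.933
```

View pics/a2.png

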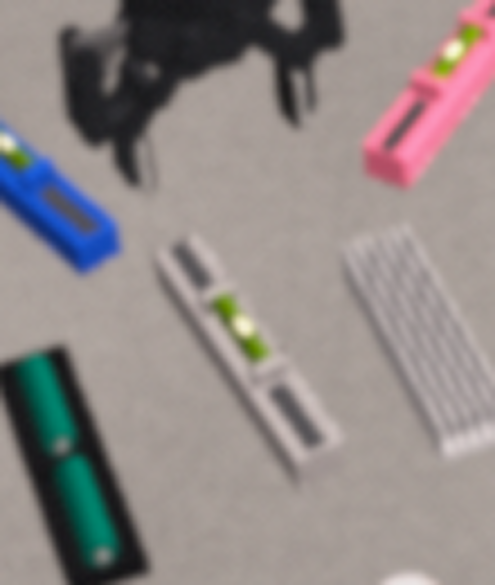

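Blue's end is at (110,245) and the steel level at (250,345), with the fingers above and behind it. The heat sink and holder clear the fingers at a smaller opening, so I'm going down.

Emit:
drive_tool(motion=[0,0,50,0,0,0,62,0,0,90,0,0,0,62,0,0,116,0,0,0,62,0,0,116,0,0,0,62,0,0,116,0,0,0,20,0,0,116,0,0,0,20,0,0,116,0,0,0,20,0,0,116,0,0,0,20], force=50)

```text
t: 2.35
tcp_pos: [0.4896, -0.2657, 0.0053]
tool_rot: [0.999, 0.041, 0.0, 0.0]
force: [-1.1, 0.2, 0.6]
finger_gap: 0.237
```

Run:
```python
from h import *
s=manip.snapshot("scene")
a=crop(s,200,180,310,310,4.5);cv2.imwrite("pics/a3.png",a)
plan((.489,-.266,.004),4.5)
```

```text
shift [-0.6  0.3  1.2] rot [ 0.05 -0.04  0.21] | t 2.4 tcp [ 0.4895 -0.2656  0.0052] q6 0.791 F [ 0.  -0.1  0.3] gap 0.232
```

View pics/a3.png

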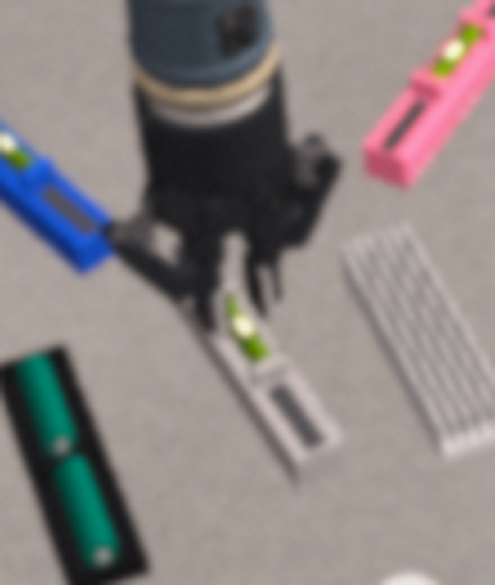

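Emit:
drive_tool(motion=[0,0,0,0,0,0,5,0,0,0,0,0,0,5])

```text
t: 2.65
tcp_pos: [0.4896, -0.2656, 0.0052]
tool_rot: [0.999, 0.041, 0.0, 0.0]
force: [0.5, -0.2, 0.1]
finger_gap: 0.059
```

Run:
```python
from h import *
s=manip.snapshot("scene")
a=crop(s,220,215,300,295,7);
p=proj(s,manip.sense()["tcp_pos"]);cv2.circle(a,(int((p[0]-220)*7),int((p[1]-215)*7)),4,(0,0,255),1)
cv2.imwrite("pics/a4.png",a)
plan((.489,-.266,.004),4.5)
```

```text
shift [-0.6  0.4  1.2] rot [ 0.04 -0.04  0.21] | t 2.7 tcp [ 0.4895 -0.2656  0.0052] q6 0.791 F [ 0.2 -1.1 -0.2] gap 0.062
```

View pics/a4.png

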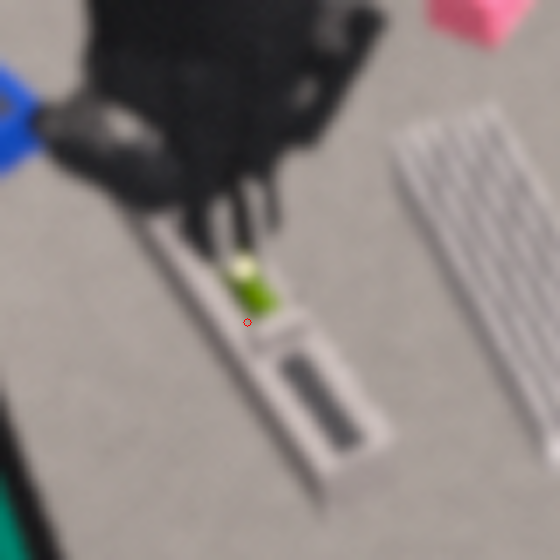

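Run:
```python
from h import *
s=manip.snapshot("scene");t=snap("top","pics/top5.png")
ty=np.array([.078,-.997,0])
c=np.array([.4893,-.2656,.1207])
for k in(.04,.045):
  for dz in(0,.013,.045): print(k,dz,[np.round(proj(s,c+sg*k*ty+[0,0,dz]),1) for sg in(1,-1)])
c0=np.array([.271,-.563,.193])
print("start",[np.round(proj(s,c0+sg*.043*np.array([.434,-.901,0])+[0,0,.013]),1) for sg in(1,-1)])
for z in (.005,.02,.03,.04,.05):print(z,proj(s,[.4895,-.2656,z]))
print(manip.sense()["q"])
```

```text
0.04 0 [array([235.5, 235.3]), array([265.7, 222.2])]
0.04 0.013 [array([234.9, 231.4]), array([265.3, 218.3])]
0.04 0.045 [array([233.2, 221.6]), array([264.3, 208.5])]
0.045 0 [array([233.6, 236.2]), array([267.6, 221.4])]
0.045 0.013 [array([232.9, 232.3]), array([267.2, 217.6])]
0.045 0.045 [array([231.2, 222.4]), array([266.1, 207.8])]
start [array([ 76.6, 198. ]), array([108.4, 178.5])]
0.005 (np.float64(255.30977512756914), np.float64(261.1125785629919))
0.02 (np.float64(254.7636913430643), np.float64(257.13510029061536))
0.03 (np.float64(254.3949000308246), np.float64(254.4489567480001))
0.04 (np.float64(254.02225100503418), np.float64(251.73471500458766))
0.05 (np.float64(253.64568341746383), np.float64(248.99193186371792))
[-6.97693222e-01  7.19086621e-01  1.74101640e+00 -6.50005767e-05
  6.80457945e-01  7.90901725e-01]
```

View pics/top5.png

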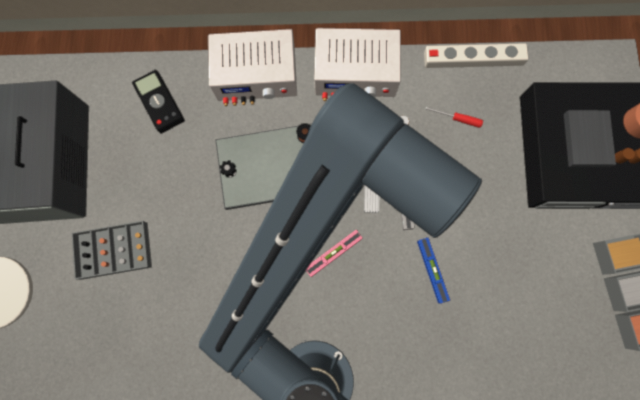

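The fingers shut to 5 mm without touching the bar, and in the picture the tips sit about 37 mm above the reported TCP. I'll raise the arm and check before trying again.

Emit:
drive_tool(motion=[0,0,-20,0,0,0,5,0,0,-60,0,0,0,5,0,0,-60,0,0,0,5])

```text
t: 3.18
tcp_pos: [0.4914, -0.2671, 0.0677]
tool_rot: [0.999, 0.041, 0.003, 0.002]
force: [-0.2, -0.7, -0.1]
finger_gap: 0.059
```

Run:
```python
from h import *
s=manip.snapshot("scene"); st=manip.sense(); print(st["tcp_pos"],st["finger_gap"])
a=crop(s,205,150,305,250,6)
for dz,c in((0,(0,0,255)),(.0187,(0,255,255)),(.073,(255,0,255))):
    p=proj(s,st["tcp_pos"]+[0,0,dz]);cv2.circle(a,(int((p[0]-205+.5)*6),int((p[1]-150+.5)*6)),3,c,-1)
cv2.imwrite("pics/a6.png",a)
```

```text
[ 0.49026577 -0.26618073  0.06623108] 0.060929030047670266
```

View pics/a6.png

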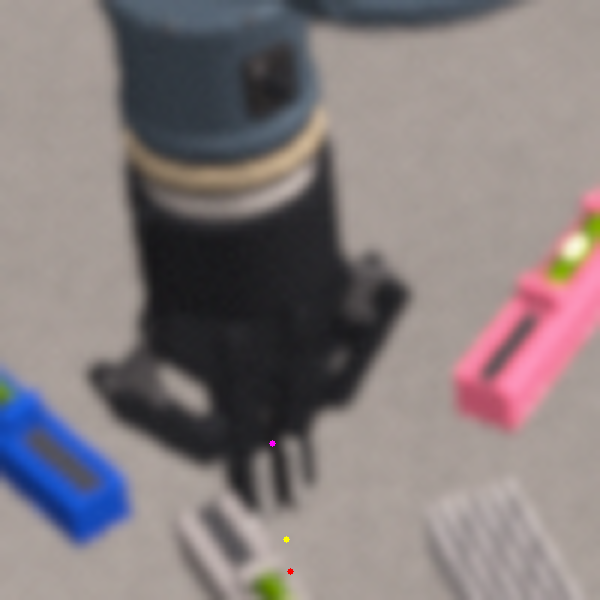

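Emit:
drive_tool(motion=[-45,-45,0,0,0,0,0,-83,-93,0,0,0,0,0,-83,-93,0,0,0,0,0,-83,-93,30,0,0,0,0,-83,-93,45,0,0,0,0,-83,-93,55,0,0,0,0,-83,-93,55,0,0,0,0])

```text
t: 4.1
tcp_pos: [0.3999, -0.1804, 0.0098]
tool_rot: [0.999, 0.041, 0.001, 0.001]
force: [-0.3, -0.5, -0.6]
finger_gap: -0.001
```

Run:
```python
from h import *
s=manip.snapshot("scene"); st=manip.sense(); print(st["tcp_pos"],st["finger_gap"],st["force"])
a=crop(s,215,140,315,240,6)
for dz,c in((0,(0,0,255)),(.0187,(0,255,255)),(.073,(255,0,255))):
    p=proj(s,st["tcp_pos"]+[0,0,dz]);cv2.circle(a,(int((p[0]-215+.5)*6),int((p[1]-140+.5)*6)),3,c,-1)
cv2.imwrite("pics/a7.png",a)
```

```text
[ 0.40015221 -0.18058558  0.01033207] 0.0008928012266319801 [ 0.57298835  0.81160969 -0.28337121]
```

View pics/a7.png

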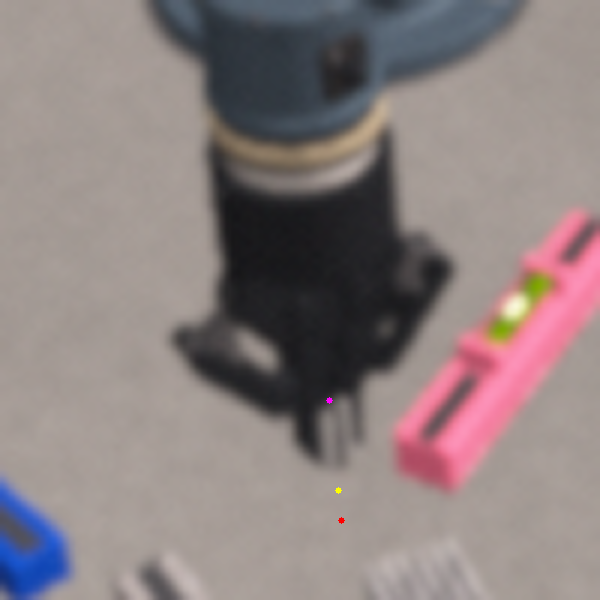

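Emit:
drive_tool(motion=[0,0,4,0,0,0,0,0,0,8,0,0,0,0,0,0,11,0,0,0,0,0,0,13,0,0,0,0])

```text
t: 4.65
tcp_pos: [0.4002, -0.1806, -0.0028]
tool_rot: [0.999, 0.041, 0.001, 0.001]
force: [-0.3, -0.3, -0.1]
finger_gap: 0.002
```

Emit:
drive_tool(motion=[0,0,4,0,0,0,0,0,0,8,0,0,0,0,0,0,12,0,0,0,0,0,0,15,0,0,0,0,0,0,18,0,0,0,0])

```text
t: 5.28
tcp_pos: [0.4002, -0.1806, -0.021]
tool_rot: [0.999, 0.041, 0.001, 0.001]
force: [-0.1, -0.6, 0.1]
finger_gap: -0.0
```

Emit:
drive_tool(motion=[0,0,3,0,0,0,0,0,0,6,0,0,0,0,0,0,8,0,0,0,0,0,0,10,0,0,0,0,0,0,11,0,0,0,0])

```text
t: 5.9
tcp_pos: [0.4002, -0.1806, -0.0321]
tool_rot: [0.999, 0.041, 0.001, 0.001]
force: [0.2, 1.0, -0.6]
finger_gap: -0.002
```

Emit:
drive_tool(motion=[0,0,2,0,0,0,0,0,0,3,0,0,0,0,0,0,4,0,0,0,0,0,0,4,0,0,0,0])

```text
t: 6.4
tcp_pos: [0.4002, -0.1806, -0.0362]
tool_rot: [0.999, 0.041, 0.001, 0.001]
force: [-1.0, -0.2, -0.1]
finger_gap: 0.001
```

Run:
```python
from h import *
s=manip.snapshot("scene"); st=manip.sense(); print(st["tcp_pos"],st["finger_gap"],st["force"])
a=crop(s,215,140,315,240,6)
for dz,c in((0,(0,0,255)),(.038,(0,255,255)),):
    p=proj(s,st["tcp_pos"]+[0,0,dz]);cv2.circle(a,(int((p[0]-215+.5)*6),int((p[1]-140+.5)*6)),3,c,-1)
cv2.imwrite("pics/a8.png",a)
```

```text
[ 0.40023245 -0.1806511  -0.03612017] -0.0016401995470284902 [ 0.81046804  0.19308882 -0.02273595]
```

View pics/a8.png

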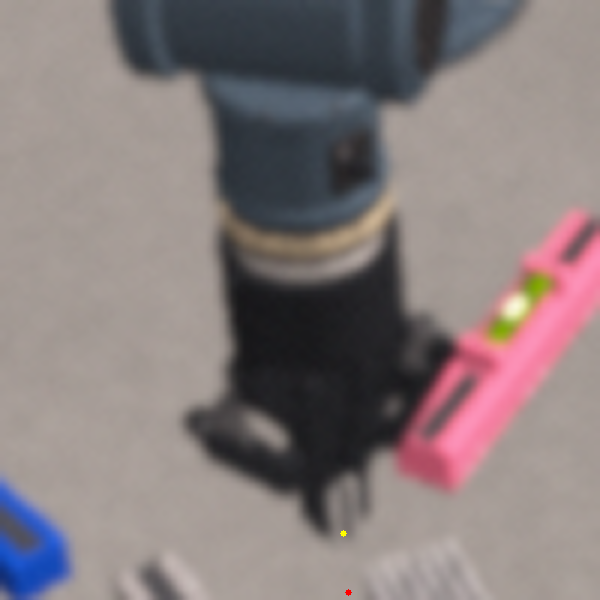

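Emit:
drive_tool(motion=[0,0,1,0,0,0,0,0,0,2,0,0,0,0,0,0,3,0,0,0,0,0,0,3,0,0,0,0])

```text
t: 6.95
tcp_pos: [0.4003, -0.1807, -0.0386]
tool_rot: [0.999, 0.041, 0.001, 0.001]
force: [-0.7, 0.7, 6.1]
finger_gap: -0.001
```

Contact at reported z = -0.0386, so the real tips are about 38 mm above the reported TCP z. I'll allow for that from here on. Next I lift, go back over the level and open.

Emit:
drive_tool(motion=[0,0,-55,0,0,0,30,0,0,-100,0,0,0,62,45,45,-100,0,0,0,62,82,93,-100,0,0,0,62,82,93,-100,0,0,0,62,82,93,-100,0,0,0,62])

```text
t: 7.7
tcp_pos: [0.4881, -0.2654, 0.0612]
tool_rot: [0.999, 0.041, 0.0, 0.0]
force: [-0.1, 0.9, 0.8]
finger_gap: 0.727
```

Run:
```python
from h import *
s=manip.snapshot("scene"); st=manip.sense()
plan((.489,-.266,-.033),4.5)
a=crop(s,205,165,305,275,5)
for dz,c in((.038,(0,255,255)),):
  for k in(0,.031,-.031):
    p=proj(s,st["tcp_pos"]+[0,0,.038+(.008 if k else 0)]+k*np.array([.078,-.997,0]));cv2.circle(a,(int((p[0]-205+.5)*5),int((p[1]-165+.5)*5)),3,c,-1)
cv2.imwrite("pics/a9.png",a)
```

```text
shift [ 1.4  1.4 94.1] rot [-0.    0.01  0.22] | t 7.75 tcp [ 0.4875 -0.2647  0.0611] q6 0.79 F [ 0.4  0.4 -0.3] gap 0.723
```

View pics/a9.png

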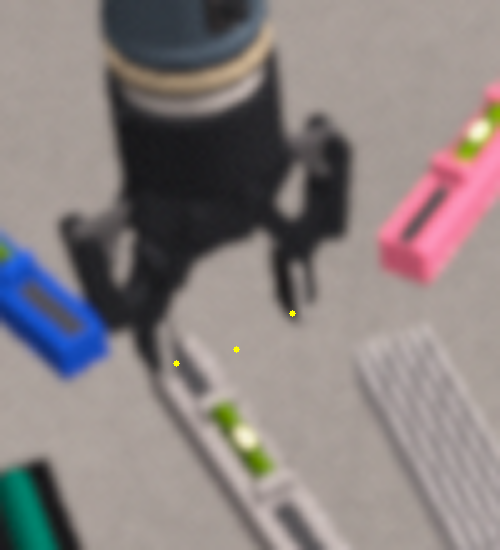

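Emit:
drive_tool(motion=[2,-2,40,0,0,0,62,2,-2,75,0,0,0,62,2,-2,90,0,0,0,62,2,-2,94,0,0,0,62,2,-2,94,0,0,0,20,2,-2,94,0,0,0,20,2,-2,94,0,0,0,20,2,-2,94,0,0,0,20], force=50)

```text
t: 8.75
tcp_pos: [0.4906, -0.2641, -0.0313]
tool_rot: [0.999, 0.041, 0.001, 0.002]
force: [-1.6, -1.4, 6.3]
finger_gap: 0.336
```

Run:
```python
from h import *
s=manip.snapshot("scene"); st=manip.sense()
plan((.489,-.266,-.033),4.5)
cv2.imwrite("pics/a10.png",crop(s,205,190,305,300,5))
```

```text
shift [-1.8  1.8  1.7] rot [ 0.18 -0.15  0.24] | t 8.8 tcp [ 0.4906 -0.264  -0.0313] q6 0.795 F [-1.2 -1.8  6.5] gap 0.34
```

View pics/a10.png

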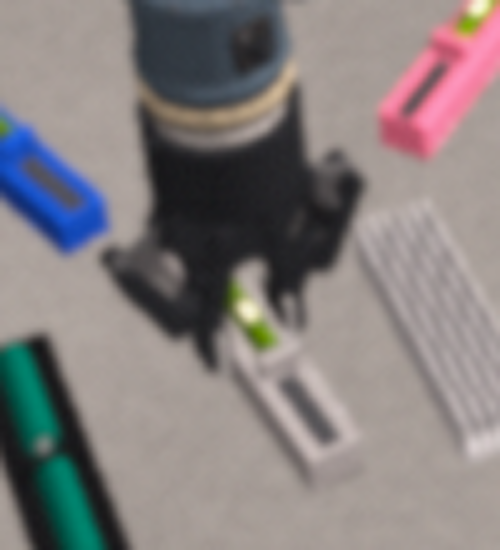

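Gripped: the gap is 0.34 (29 mm) and the bar's front end is still at scene (271,285). Lifting.

Emit:
drive_tool(motion=[0,0,-15,0,0,0,15,0,0,-50,0,0,0,15,0,0,-100,0,0,0,15,0,0,-140,0,0,0,15,0,0,-140,0,0,0,15])

```text
t: 9.43
tcp_pos: [0.4919, -0.2646, 0.112]
tool_rot: [0.999, 0.041, 0.004, 0.004]
force: [0.0, -0.4, -5.6]
finger_gap: 0.342
```

Run:
```python
from h import *
s=manip.snapshot("scene"); st=manip.sense()
plan((.578,.060,.14),98.6)
cv2.imwrite("pics/a11.png",crop(s,190,150,310,270,5))
```

```text
shift [ 114.3 -314.9  -31.1] rot [ 3.800e-01  2.000e-02 -9.386e+01] | t 9.475 tcp [ 0.4903 -0.2634  0.1098] q6 0.795 F [ 0.5 -0.4 -5.5] gap 0.337
```

View pics/a11.png

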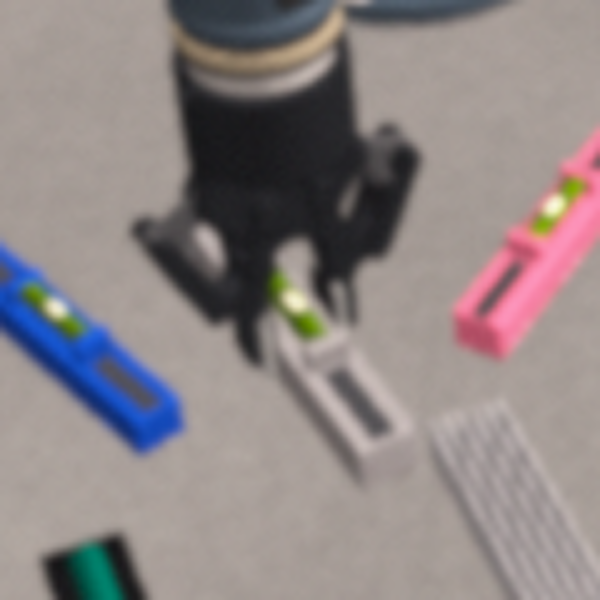

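Emit:
drive_tool(motion=[0,-20,-32,0,0,-10,15,15,-60,-32,0,0,-20,15,30,-100,-32,0,0,-30,15,45,-140,-32,0,0,-40,15,60,-180,-32,0,0,-50,15,75,-220,-32,0,0,-60,15,90,-255,-32,0,0,-70,15,105,-290,-32,0,0,-80,15])

```text
t: 10.48
tcp_pos: [0.5685, 0.0361, 0.138]
tool_rot: [0.737, 0.676, -0.002, 0.0]
force: [0.4, -1.4, -4.8]
finger_gap: 0.338
```

Run:
```python
from h import *
plan((.578,.060,.14),98.6)
```

```text
shift [24.6  7.4 -2.1] rot [ -0.12   0.17 -13.52] | t 10.475 tcp [0.5685 0.0361 0.138 ] q6 -0.043 F [ 0.4 -1.4 -4.8] gap 0.338
```

Emit:
drive_tool(motion=[12,4,-2,0,0,-7,15,25,7,-2,0,0,-13.5,15,25,7,-2,0,0,-13.5,15,25,7,-2,0,0,-13.5,15])

```text
t: 10.98
tcp_pos: [0.5761, 0.0601, 0.1383]
tool_rot: [0.653, 0.758, -0.003, -0.001]
force: [0.7, -0.1, -4.5]
finger_gap: 0.334
```

Run:
```python
from h import *
s=manip.snapshot("scene"); st=manip.sense()
plan((.578,.060,.05),98.6)
a=crop(s,310,120,480,280,4.5)
p=st["tcp_pos"]
for z in(.07,): box(a,s,(.581,.106),98.6,.29,.2,(z,),4.5,(310,120)); box(a,s,p[:2],98.6,.18,.03,(p[2]+.033,),4.5,(310,120),(0,255,255))
cv2.imwrite("pics/a12.png",a)
```

```text
shift [ 0.1  1.9 88.8] rot [-0.3   0.13 -0.12] | t 11.025 tcp [0.5765 0.0599 0.1388] q6 -0.233 F [ 0.   0.3 -5.2] gap 0.336
```

View pics/a12.png

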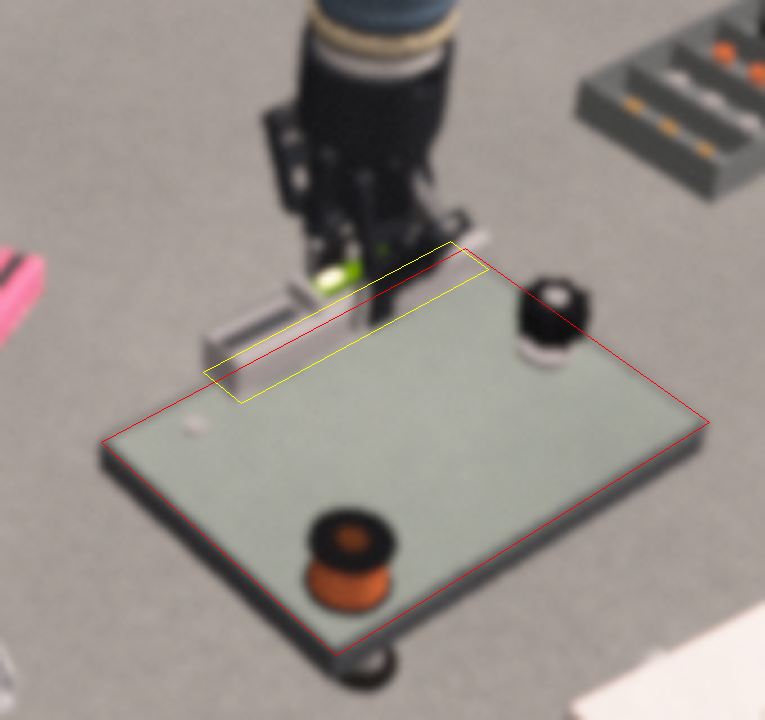

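Emit:
drive_tool(motion=[0,2,40,0,0,0,15,0,2,75,0,0,0,15,0,2,92,0,0,0,15,0,2,94,0,0,0,15,0,2,95,0,0,0,15])

```text
t: 11.65
tcp_pos: [0.5792, 0.0596, 0.0447]
tool_rot: [0.653, 0.757, -0.002, 0.0]
force: [-0.1, 0.1, -4.5]
finger_gap: 0.339
```

Emit:
drive_tool(motion=[0,0,2,0,0,0,15,0,0,4,0,0,0,15,0,0,5,0,0,0,15,0,0,5,0,0,0,15])

```text
t: 12.15
tcp_pos: [0.5792, 0.0597, 0.0398]
tool_rot: [0.653, 0.757, -0.002, 0.0]
force: [0.5, 0.4, -5.4]
finger_gap: 0.34
```

Emit:
drive_tool(motion=[0,0,1,0,0,0,15,0,0,2,0,0,0,15,0,0,3,0,0,0,15,0,0,4,0,0,0,15,0,0,4,0,0,0,15])

```text
t: 12.78
tcp_pos: [0.5793, 0.0597, 0.0385]
tool_rot: [0.653, 0.757, -0.002, 0.001]
force: [-5.3, 0.7, 14.4]
finger_gap: 0.338
```

Run:
```python
from h import *
s=manip.snapshot("scene"); st=manip.sense()
plan((.578,.060,.03),98.6)
a=crop(s,310,120,480,280,4.5)
cv2.imwrite("pics/a13.png",a)
```

```text
shift [ 0.5 -1.2  8.5] rot [-0.11  0.18 -0.13] | t 12.825 tcp [0.5793 0.0597 0.0385] q6 -0.231 F [-5.3  0.2 13.4] gap 0.34
```

View pics/a13.png

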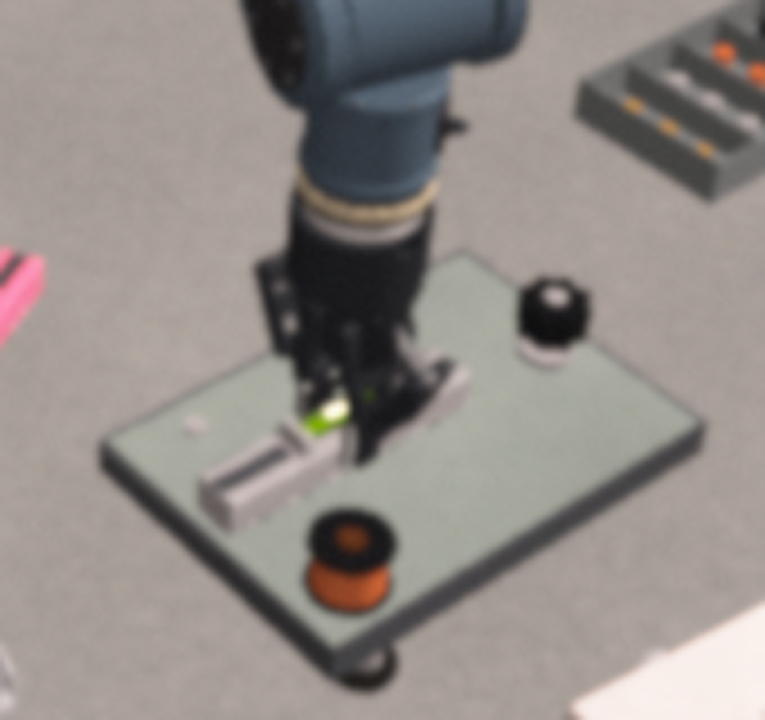

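Emit:
drive_tool(motion=[0,0,-2,0,0,0,15,0,0,-2,0,0,0,60,0,0,-2,0,0,0,60,0,0,-2,0,0,0,60,0,0,-20,0,0,0,60,0,0,-60,0,0,0,60,0,0,-100,0,0,0,60,0,0,-100,0,0,0,60])

```text
t: 13.82
tcp_pos: [0.5827, 0.0599, 0.1432]
tool_rot: [0.653, 0.757, 0.001, 0.004]
force: [-0.2, 0.1, -0.2]
finger_gap: 0.704
```

Run:
```python
from h import *
s=manip.snapshot("scene"); st=manip.sense()
plan((.5635,.2205,.14),98.6); print(st["q"])
a=crop(s,310,120,480,280,4.5)
box(a,s,(.578,.06),98.6,.18,.03,(.07,.096),4.5,(310,120))
cv2.imwrite("pics/a14.png",a)
```

```text
shift [161.4   6.4   0.5] rot [ 0.18  0.26 -0.13] | t 13.875 tcp [0.5809 0.0599 0.1412] q6 -0.232 F [ 0.2 -0.4 -0.5] gap 0.705
[-0.08629243  0.53470324  1.59174263 -0.00427736  1.01109789 -0.23190497]
```

View pics/a14.png

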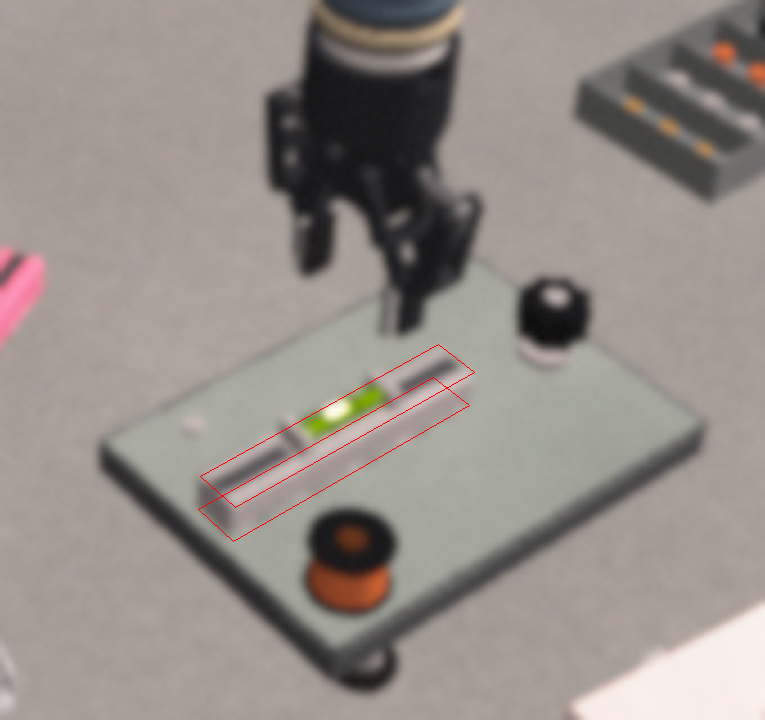

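Run:
```python
from h import *
s=manip.snapshot("scene");t=snap("top","pics/top15.png")
for p in((.571,.062,.1),(.5635,.22,.11)): print(proj(s,p),proj(t,p))
a=crop(s,360,190,420,230,10)
b=crop(t,230,130,330,190,7)
cv2.imwrite("pics/s15.png",a);cv2.imwrite("pics/t15.png",b)
```

```text
(np.float64(384.5032400500465), np.float64(210.4214799241876)) (np.float64(286.72032058298544), np.float64(164.7900917807218))
(np.float64(433.25385652041774), np.float64(186.29235295675798)) (np.float64(227.51818690206284), np.float64(167.80647335230643))
```

View pics/s15.png

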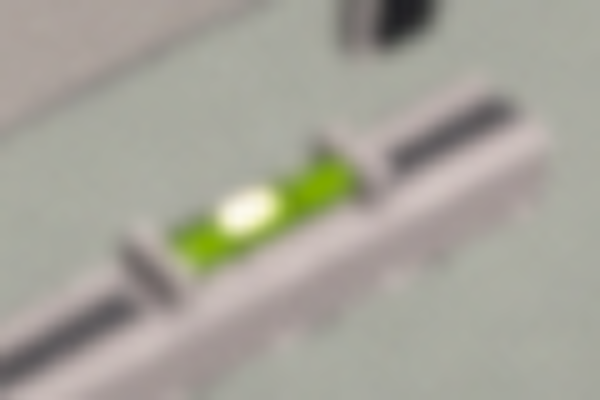

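View pics/top15.png

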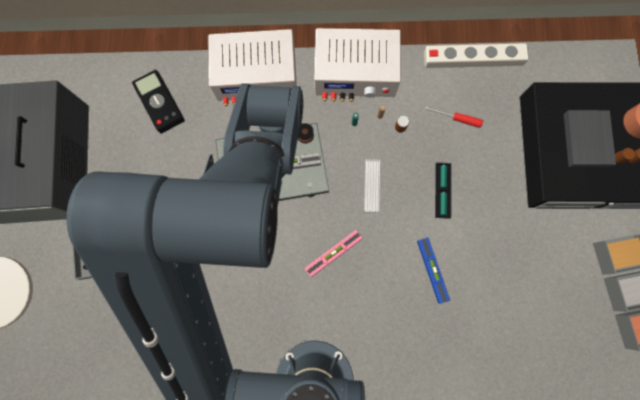

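```bash
cat >> h.py <<'E'
def avg(n,k=3):
    ss=[manip.snapshot(n) for _ in range(k)]
    s=dict(ss[0]); s["f"]=np.mean([x["color"].astype(np.float32) for x in ss],0); s["color"]=s["f"].round().astype(np.uint8); return s
def prof(s,c,yaw,z,xs,w=0.0):
    a=np.radians(yaw);ex=np.array([np.cos(a),np.sin(a),0]);ey=np.array([-ex[1],ex[0],0])
    out=0
    ws=np.linspace(-w,w,5) if w else [0]
    for q in ws:
        P=np.array([proj(s,np.array([c[0],c[1],z])+x*ex+q*ey) for x in xs],np.float32)
        out=out+cv2.remap(s["f"],P[None,:,0],P[None,:,1],cv2.INTER_LINEAR)[0]
    return out/len(ws)
E
python3 - <<'E'
from h import *
s=avg("scene",4)
np.savez("s16.npz",f=s["f"])
a=crop(s,345,180,425,245,9)
cv2.imwrite("pics/s16.png",a)
for x in(-.01,0,.01): print(proj(s,[.571+x*-.15,.062+x*.989,.105]))
print(manip.sense()["t"])
E
```

```text
(np.float64(381.6996412732478), np.float64(210.61826164114237))
(np.float64(384.6545224345027), np.float64(208.97447591522277))
(np.float64(387.5885553061713), np.float64(207.34228798933694))
14.175
```

View pics/s16.png

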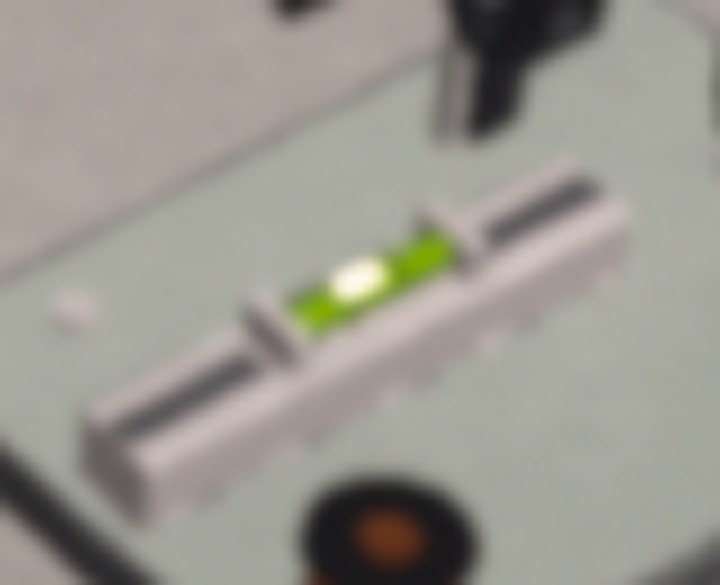

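Run:
```python
from h import *
from scipy.optimize import least_squares
s=manip.snapshot("scene"); s["f"]=np.load("s16.npz")["f"]
pts=[((85,420),(-1,1)),((150,460),(-1,-1)),((632,210),(1,-1)),((572,163),(1,1))]
pix=np.array([[345+(u+.5)/9-.5,180+(v+.5)/9-.5] for (u,v),_ in pts])
def f(p):
    a=p[2];ex=np.array([np.cos(a),np.sin(a)]);ey=np.array([-ex[1],ex[0]])
    return np.ravel([np.array(proj(s,np.r_[p[:2]+sx*.09*ex+sy*.015*ey,.096]))-q for q,(_,(sx,sy)) in zip(pix,pts)])
r=least_squares(f,[.571,.062,np.radians(98.6)]);print(r.x[:2],np.degrees(r.x[2]),r.fun.round(2))
c=r.x[:2];yaw=np.degrees(r.x[2])
xs=np.arange(-.1,.1001,.004)
P=prof(s,c,yaw,.096,xs,.002)
V=prof(s,c,yaw,.106,xs,.002)
for x,p,v in zip(xs,P,V): print(round(x*1000),p.round(),v.round())
```

```text
[0.57915491 0.05946686] 97.06413777956978 [-0.43 -1.07 -0.02  1.56  0.86  0.18 -0.39 -0.86]
-100 [117. 112. 109.] [125. 120. 116.]
-96 [104.  97.  95.] [139. 130. 128.]
-92 [108. 100. 100.] [149. 139. 138.]
-88 [113. 106. 107.] [148. 139. 138.]
-84 [110. 105. 106.] [149. 139. 138.]
-80 [106. 100. 102.] [150. 141. 139.]
-76 [104.  99. 101.] [151. 141. 140.]
-72 [104.  99. 101.] [151. 141. 140.]
-68 [107. 101. 103.] [148. 139. 139.]
-64 [108. 103. 104.] [146. 138. 137.]
-60 [108. 103. 105.] [145. 136. 136.]
-56 [109. 104. 105.] [145. 137. 136.]
-52 [110. 105. 106.] [145. 137. 136.]
-48 [110. 105. 106.] [149. 140. 139.]
-44 [114. 108. 109.] [151. 141. 140.]
-40 [133. 125. 125.] [128. 119. 118.]
-36 [142. 132. 131.] [121. 112. 111.]
-32 [126. 117. 115.] [157. 149. 140.]
-28 [143. 133. 130.] [170. 173. 136.]
-24 [172. 163. 153.] [147. 172.  76.]
-20 [166. 167. 136.] [130. 168.  20.]
-16 [153. 163. 109.] [132. 169.  22.]
-12 [149. 161. 102.] [168. 189.  92.]
-8 [141. 154.  94.] [220. 224. 172.]
-4 [144. 155. 100.] [235. 237. 195.]
0 [155. 164. 112.] [232. 234. 187.]
4 [155. 165. 109.] [206
[... 200 characters left out ...]
[139. 151.  92.] [133. 152.  75.]
32 [125. 133.  89.] [163. 160. 139.]
36 [135. 131. 115.] [184. 173. 169.]
40 [159. 148. 145.] [172. 161. 159.]
44 [155. 145. 144.] [157. 147. 146.]
48 [127. 120. 120.] [154. 145. 143.]
52 [115. 109. 110.] [154. 145. 143.]
56 [113. 108. 109.] [153. 143. 142.]
60 [113. 108. 109.] [150. 141. 140.]
64 [112. 107. 108.] [148. 139. 139.]
68 [111. 105. 106.] [148. 139. 139.]
72 [110. 105. 106.] [147. 138. 138.]
76 [109. 103. 105.] [151. 145. 142.]
80 [110. 105. 106.] [159. 156. 150.]
84 [121. 117. 116.] [167. 167. 158.]
88 [147. 145. 140.] [169. 170. 160.]
92 [167. 166. 158.] [169. 170. 161.]
96 [170. 171. 162.] [169. 170. 161.]
100 [170. 171. 161.] [169. 171. 161.]
```

Run:
```python
from h import *
plan((.565,.219,.13),150)
```

```text
shift [159.2   9.9   7. ] rot [-2.800e-01  4.000e-02 -5.153e+01] | t 14.225 tcp [0.5787 0.0601 0.1375] q6 -0.232 F [-0.1 -0.2 -0. ] gap 0.703
```

Emit:
drive_tool(motion=[40,2,7,0,0,-10,62,80,5,7,0,0,-20,62,120,7,7,0,0,-30,62,159,10,7,0,0,-40,62,159,10,7,0,0,-50,62,159,10,7,0,0,-51.5,62,159,10,7,0,0,-51.5,62])

```text
t: 15.1
tcp_pos: [0.565, 0.2183, 0.1296]
tool_rot: [0.26, 0.965, -0.002, -0.002]
force: [0.3, 0.4, -0.8]
finger_gap: 0.726
```

Run:
```python
from h import *
plan((.565,.219,.036),150)
s=avg("scene",3); np.savez("s17.npz",f=s["f"])
cv2.imwrite("pics/s17.png",crop(s,345,150,465,245,6))
```

```text
shift [ 0.2  1.  93.6] rot [-0.3  -0.12 -0.19] | t 15.1 tcp [0.565  0.2183 0.1296] q6 -0.856 F [ 0.3  0.4 -0.8] gap 0.726
```

View pics/s17.png

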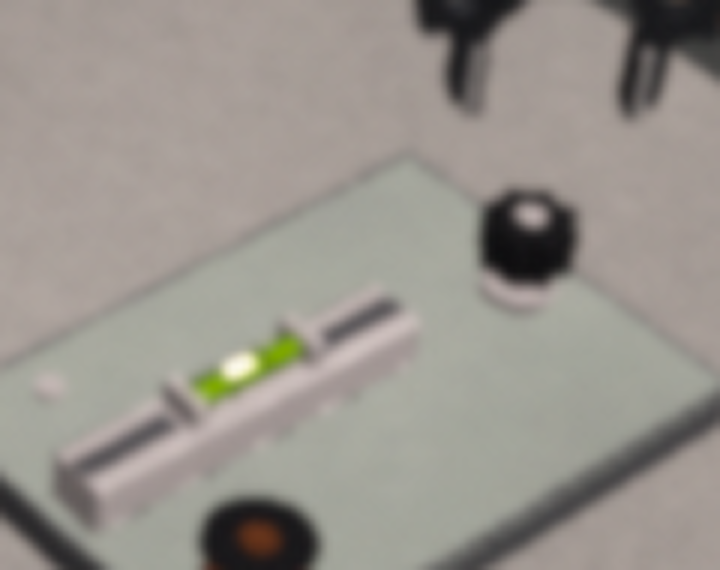

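Run:
```python
from h import *
s=manip.snapshot("scene")
for p in((.563,.2198,.1296+.045),(.5635,.2205,.112),(.5635,.2205,.099)):
    u,v=proj(s,p);print(p,(u-345+.5)*6,(v-150+.5)*6)
```

```text
(0.563, 0.2198, 0.17459999999999998) 552.5951442123134 104.70937372840649
(0.5635, 0.2205, 0.112) 534.0701411924515 216.93344572931596
(0.5635, 0.2205, 0.099) 529.9565843286875 239.34737586101073
```

The finger midpoint (550,110) and the knob cap (531,215) match the model, so I'm going down onto the knob.

Emit:
drive_tool(motion=[0,1,45,0,0,0,62,0,1,80,0,0,0,62,0,1,93,0,0,0,62,0,1,93,0,0,0,62,0,1,93,0,0,0,30,0,1,93,0,0,0,30,0,1,93,0,0,0,30], force=30)

```text
t: 16.18
tcp_pos: [0.5672, 0.2195, 0.0387]
tool_rot: [0.26, 0.966, -0.001, 0.001]
force: [1.5, 2.1, 4.7]
finger_gap: 0.459
```

Run:
```python
from h import *
plan((.565,.219,.036),150)
s=avg("scene",1)
cv2.imwrite("pics/s18.png",crop(s,345,120,465,235,6))
```

```text
shift [ 1.7 -1.6  2.7] rot [-0.08  0.08 -0.16] | t 16.175 tcp [0.5672 0.2195 0.0387] q6 -0.856 F [1.5 2.1 4.7] gap 0.459
```

View pics/s18.png

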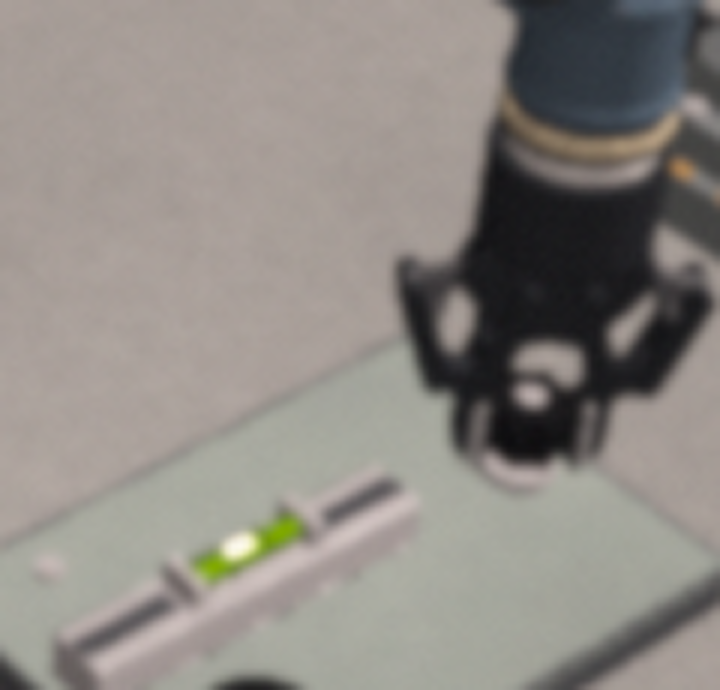

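Knob gripped (39 mm). Turning clockwise by 80° to start with.

Emit:
drive_tool(motion=[0,0,0,0,0,10,30,0,0,0,0,0,20,30,0,0,0,0,0,30,30,0,0,0,0,0,40,30,0,0,0,0,0,50,30,0,0,0,0,0,60,30,0,0,0,0,0,70,30,0,0,0,0,0,80,30])

```text
t: 17.23
tcp_pos: [0.5637, 0.2183, 0.0387]
tool_rot: [0.821, 0.571, -0.004, 0.0]
force: [-5.3, -1.4, 4.9]
finger_gap: 0.46
```

Emit:
drive_tool(motion=[0,0,0,0,0,0,30,0,0,0,0,0,0,30,0,0,0,0,0,0,30,0,0,0,0,0,0,30,0,0,0,0,0,0,30,0,0,0,0,0,0,30,0,0,0,0,0,0,30,0,0,0,0,0,0,30])

```text
t: 18.23
tcp_pos: [0.5636, 0.2182, 0.0387]
tool_rot: [0.821, 0.571, -0.004, 0.0]
force: [-1.8, -0.3, 2.0]
finger_gap: 0.463
```

Emit:
drive_tool(motion=[0,0,0,0,0,0,30,0,0,0,0,0,0,30,0,0,0,0,0,0,30,0,0,0,0,0,0,30,0,0,0,0,0,0,30,0,0,0,0,0,0,30,0,0,0,0,0,0,30,0,0,0,0,0,0,30])

```text
t: 19.23
tcp_pos: [0.5636, 0.2182, 0.0387]
tool_rot: [0.821, 0.571, -0.004, 0.0]
force: [-1.6, 0.5, 1.2]
finger_gap: 0.454
```

Run:
```python
from h import *
plan((.565,.219,.036),150)
s=avg("scene",4); np.savez("s19.npz",f=s["f"])
a=np.load("s17.npz")["f"]
o=crop(s,355,185,425,235,10)
b=cv2.resize(a[185:235,355:425,::-1],None,fx=10,fy=10,interpolation=cv2.INTER_CUBIC).clip(0,255).astype(np.uint8)
cv2.imwrite("pics/s19.png",np.vstack([b[100:400],o[100:400]]))
```

```text
shift [1.2 1.  2.7] rot [ -0.47   0.14 -80.41] | t 19.225 tcp [0.5636 0.2182 0.0387] q6 0.546 F [-1.6  0.5  1.2] gap 0.454
```

View pics/s19.png

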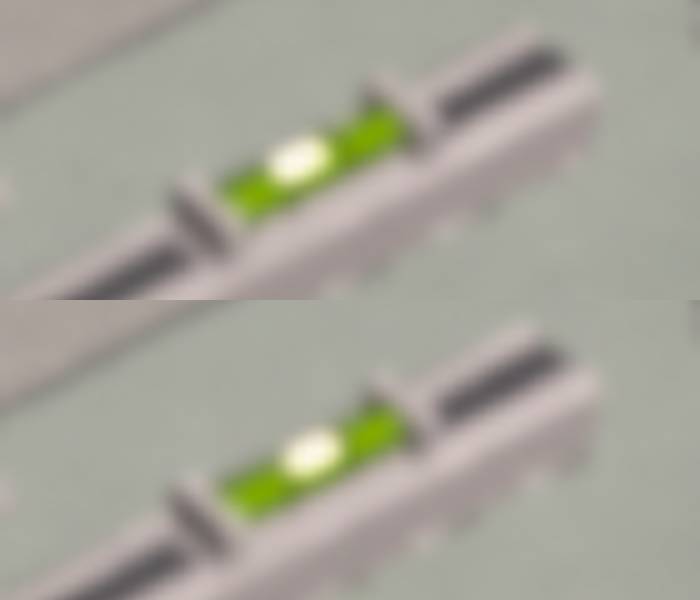

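```bash
cat >> h.py <<'E'
def bub(f,s,c=(.5792,.0595),yaw=97.06,show=True):
    s=dict(s);s["f"]=f
    xs=np.arange(-.036,.0361,.001)
    best=None
    V=prof(s,c,yaw,.106,xs,.002)
    B=V[:,2]; # blue: bubble high, green low
    m=(xs>-.02)&(xs<.022)
    w=np.clip(B-50,0,None)*m
    cen=(w*xs).sum()/w.sum()*1000
    if show:
        print("bubble centroid mm",round(cen,2))
        print("x ",xs[8:64:2]*1000//1);print("G",V[8:64:2,1].round());print("R",V[8:64:2,0].round());print("B",B[8:64:2].round())
    return cen
E
python3 - <<'E'
from h import *
np.set_printoptions(linewidth=220)
s=manip.snapshot("scene")
for n in("s16","s17","s19"): bub(np.load(n+".npz")["f"],s)
E
```

```text
bubble centroid mm -2.88
x  [-28. -26. -24. -22. -20. -18. -16. -14. -12. -10.  -8.  -6.  -4.  -2.   0.   2.   4.   6.   8.  10.  12.  14.  16.  18.  20.  22.  24.  26.]
G [173. 174. 172. 170. 168. 168. 169. 175. 190. 208. 224. 233. 237. 235. 234. 228. 215. 194. 172. 158. 156. 161. 165. 166. 166. 163. 160. 155.]
R [170. 161. 147. 136. 130. 129. 132. 144. 168. 197. 219. 231. 235. 234. 232. 223. 205. 176. 147. 127. 122. 124. 127. 128. 127. 125. 125. 126.]
B [136. 110.  76.  43.  20.  13.  22.  51.  92. 136. 172. 190. 194. 193. 186. 168. 138.  98.  62.  37.  26.  19.  16.  14.  12.  14.  25.  45.]
bubble centroid mm -2.67
x  [-28. -26. -24. -22. -20. -18. -16. -14. -12. -10.  -8.  -6.  -4.  -2.   0.   2.   4.   6.   8.  10.  12.  14.  16.  18.  20.  22.  24.  26.]
G [171. 172. 170. 168. 166. 165. 166. 171. 183. 201. 218. 229. 234. 234. 232. 226. 213. 192. 170. 157. 155. 159. 163. 164. 163. 161. 158. 154.]
R [168. 159. 145. 135. 129. 127. 129. 139. 160. 188. 213. 227. 233. 232. 230. 222. 203. 174. 145. 126. 121. 123. 125. 125. 125. 124. 123. 125.]
B [134. 108.  75.  43.  20.  12.  19.  44.  83. 125. 163. 183. 190. 190. 183. 166. 136.  98.  62.  37.  25.  18.  15.  13.  11.  14.  25.  45.]
bubble centroid mm 1.86
x  [-28. -26. -24. -22. -20. -18. -16. -14. -12. -10.  -8.  -6.  -4.  -2.   0.   2.   4.   6.   8.  10.  12.  14.  16.  18.  20.  22.  24.  26.]
G [173. 174. 171. 168. 165. 164. 164. 162. 161. 163. 174. 194. 215. 227. 233. 234. 231. 225. 210. 188. 171. 164. 164. 165. 166. 164. 161. 156.]
R [170. 161. 146. 134. 127. 125. 125. 124. 126. 133. 154. 182. 209. 224. 232. 233. 230. 223. 204. 175. 148. 132. 127. 128. 128. 127. 126. 127.]
B [136. 110.  76.  44.  20.  10.   7.  10.  21.  43.  77. 115. 149. 174. 187. 189. 185. 173. 147. 110.  71.  38.  20.  13.  10.  13.  24.  44.]
```

Run:
```python
from h import *
t=snap("top","pics/top20.png")
cv2.imwrite("pics/t20.png",crop(t,210,110,330,220,6))
```

```text
(no output)
```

View pics/t20.png

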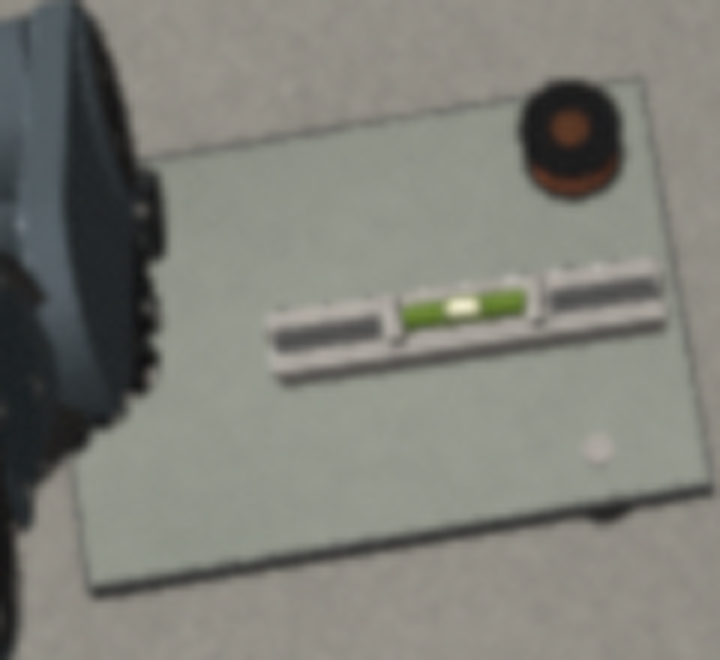

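```bash
cat > tb.py <<'E'
from h import *
np.set_printoptions(linewidth=220)
def topb(k=3,save=None,c=(.579,.0595),yaw=97.06,pr=True):
    t=avg("top",k)
    if save: np.savez(save,f=t["f"])
    f=t["f"]; 
    # rows with strong green: find the vial blob
    x0,y0,x1,y1=225,135,330,185
    sub=cv2.resize(f[y0:y1,x0:x1],None,fx=8,fy=8,interpolation=cv2.INTER_CUBIC)
    R_,G,B=sub[...,0],sub[...,1],sub[...,2]
    green=(G-B>45)|((G>195))
    n,lab,st,ce=cv2.connectedComponentsWithStats(green.astype(np.uint8))
    i=1+np.argmax(st[1:,4]); ys,xs=np.nonzero(lab==i)
    ctr=np.array([xs.mean(),ys.mean()]); d=np.linalg.svd(np.c_[xs,ys][::7]-ctr,full_matrices=False)[2][0]; d*=np.sign(d[0])
    L=np.arange(-110,111,1.0)
    P=sum(cv2.remap(sub,(ctr[0]+L*d[0]-q*d[1])[None].astype(np.float32),(ctr[1]+L*d[1]+q*d[0])[None].astype(np.float32),cv2.INTER_LINEAR)[0] for q in(-4,-2,0,2,4))/5
    gb=P[:,1]-P[:,2]
    # ends: G-B crossing 45 from outside
    on=np.nonzero(gb>50)[0]; eL,eR=L[on[0]],L[on[-1]]
    w=np.clip(P[:,2]-70,0,None)*(np.abs(L)<50); cb=(w*L).sum()/w.sum()
    # px per mm: bar direction
    a=np.radians(yaw);e=np.array([np.cos(a),np.sin(a)])
    p1=np.array(proj(t,np.r_[np.array(c)+.03*e,.106]));p0=np.array(proj(t,np.r_[np.array(c)-.03*e,.106]))
    sc=np.linalg.norm(p1-p0)/60*8; sgn=np.sign((p1-p0)[0])
    print("t",manip.sense()["t"],"green ends",eL,eR,"len mm",round((eR-eL)/sc,1),"bubble vs green mid, mm toward knob:",round(sgn*(cb-(eL+eR)/2)/sc,2))
    if pr:
        for k in range(20,201,6): print(round(sgn*L[k]/sc,1),P[k].round(),end=' | ')
        print()
    return t
E
python3 - <<'E'
from tb import *
t=topb(3)
cv2.imwrite("pics/t21.png",crop(t,265,145,310,175,14))
E
```

```text
t 19.675 green ends -110.0 28.0 len mm 46.4 bubble vs green mid, mm toward knob: -10.62
30.3 [104. 129.  54.] | 28.2 [109. 131.  64.] | 26.2 [133. 146.  94.] | 24.2 [169. 174. 134.] | 22.2 [203. 203. 166.] | 20.2 [221. 218. 187.] | 18.2 [226. 223. 194.] | 16.1 [225. 222. 192.] | 14.1 [222. 219. 187.] | 12.1 [199. 199. 162.] | 10.1 [155. 162. 118.] | 8.1 [115. 131.  75.] | 6.1 [102. 124.  55.] | 4.0 [100. 125.  49.] | 2.0 [102. 128.  51.] | -0.0 [103. 128.  53.] | -2.0 [104. 129.  54.] | -4.0 [104. 129.  53.] | -6.1 [103. 127.  53.] | -8.1 [104. 126.  60.] | -10.1 [117. 129.  86.] | -12.1 [146. 148. 127.] | -14.1 [166. 162. 153.] | -16.1 [159. 154. 147.] | -18.2 [139. 134. 129.] | -20.2 [125. 122. 117.] | -22.2 [117. 115. 111.] | -24.2 [102. 101.  98.] | -26.2 [94. 92. 90.] | -28.2 [91. 89. 87.] | -30.3 [91. 90. 88.] |
```

View pics/t21.png

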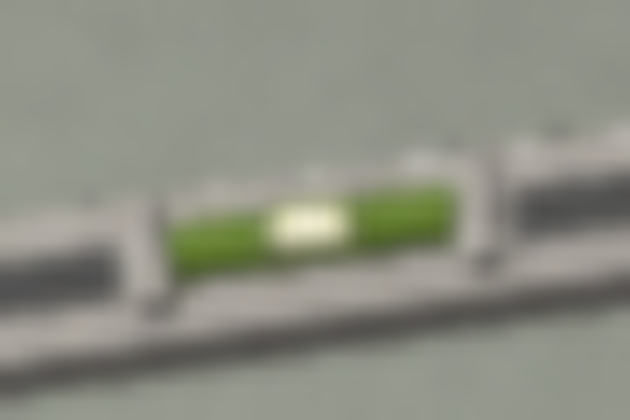

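```bash
sed -i 's/green=(G-B>45)|((G>195))/green=((G-B>45)|(G>195)).astype(np.uint8); green=cv2.morphologyEx(green,cv2.MORPH_CLOSE,np.ones((5,61)))/; s/gb>50/gb>45/; s/w=np.clip(P\[:,2\]-70,0,None)\*(np.abs(L)<50)/w=np.clip(P[:,2]-75,0,None)*(np.abs(L)<60)/' tb.py
python3 - <<'E'
from tb import *
t=topb(3)
E
```

```text
t 19.825 green ends -81.0 79.0 len mm 53.8 bubble vs green mid, mm toward knob: 0.51
30.3 [146. 143. 132.] | 28.2 [119. 127.  95.] | 26.2 [104. 124.  64.] | 24.2 [103. 128.  54.] | 22.2 [104. 130.  54.] | 20.2 [105. 130.  54.] | 18.2 [105. 129.  54.] | 16.1 [104. 129.  54.] | 14.1 [103. 128.  52.] | 12.1 [106. 128.  59.] | 10.1 [124. 140.  84.] | 8.1 [157. 164. 121.] | 6.1 [194. 195. 158.] | 4.0 [217. 215. 182.] | 2.0 [222. 220. 189.] | -0.0 [224. 222. 192.] | -2.0 [224. 220. 189.] | -4.0 [204. 202. 167.] | -6.1 [165. 169. 128.] | -8.1 [123. 136.  84.] | -10.1 [101. 123.  56.] | -12.1 [ 98. 124.  49.] | -14.1 [102. 128.  52.] | -16.1 [103. 128.  53.] | -18.2 [105. 129.  54.] | -20.2 [105. 130.  54.] | -22.2 [104. 129.  54.] | -24.2 [103. 126.  56.] | -26.2 [113. 129.  79.] | -28.2 [139. 143. 119.] | -30.3 [163. 160. 149.] |
```

Emit:
drive_tool(motion=[0,0,0,0,0,-6,30,0,0,0,0,0,-11,30,0,0,0,0,0,-11,30,0,0,0,0,0,-11,62,0,0,0,0,0,-11,62,0,0,0,0,0,-11,62,0,0,-50,0,0,-11,62,0,0,-100,0,0,-11,62])

```text
t: 20.82
tcp_pos: [0.5636, 0.2186, 0.1391]
tool_rot: [0.763, 0.647, -0.005, -0.001]
force: [0.7, 0.4, 0.3]
finger_gap: 0.729
```

Emit:
drive_tool(motion=[0,0,-5,0,0,0,85,0,0,-5,0,0,0,85,0,0,-5,0,0,0,85,0,0,-5,0,0,0,85,0,0,-5,0,0,0,85,0,0,-5,0,0,0,85,0,0,-5,0,0,0,85,0,0,-5,0,0,0,85])

```text
t: 21.82
tcp_pos: [0.5637, 0.2186, 0.144]
tool_rot: [0.763, 0.647, -0.005, -0.001]
force: [0.1, 0.1, -0.7]
finger_gap: 0.995
```

Emit:
drive_tool(motion=[0,0,0,0,0,0,85,0,0,0,0,0,0,85,0,0,0,0,0,0,85,0,0,0,0,0,0,85,0,0,0,0,0,0,85,0,0,0,0,0,0,85,0,0,0,0,0,0,85,0,0,0,0,0,0,85])

```text
t: 22.82
tcp_pos: [0.5637, 0.2186, 0.1441]
tool_rot: [0.763, 0.647, -0.005, -0.001]
force: [-0.2, -0.5, 0.3]
finger_gap: 0.992
```

Run:
```python
from tb import *
t=topb(4)
s=avg("scene",4); bub(s["f"],s)
a=crop(t,225,130,330,185,6);b=crop(s,345,180,450,235,6)
cv2.imwrite("pics/t22.png",np.vstack([a,b]))
plan((.579,.0595,.12),7.06)
```

```text
t 23.025 green ends -80.0 79.0 len mm 53.5 bubble vs green mid, mm toward knob: -0.32
30.3 [147. 144. 134.] | 28.2 [120. 128.  97.] | 26.2 [104. 124.  65.] | 24.2 [102. 127.  54.] | 22.2 [103. 128.  53.] | 20.2 [104. 129.  53.] | 18.2 [104. 129.  54.] | 16.1 [104. 129.  54.] | 14.1 [103. 128.  53.] | 12.1 [103. 128.  55.] | 10.1 [116. 136.  71.] | 8.1 [144. 156. 103.] | 6.1 [185. 188. 146.] | 4.0 [213. 210. 177.] | 2.0 [220. 218. 187.] | -0.0 [223. 220. 190.] | -2.0 [226. 222. 191.] | -4.0 [218. 214. 183.] | -6.1 [191. 190. 157.] | -8.1 [142. 150. 108.] | -10.1 [107. 126.  65.] | -12.1 [ 97. 123.  48.] | -14.1 [102. 128.  52.] | -16.1 [103. 128.  53.] | -18.2 [104. 129.  54.] | -20.2 [104. 130.  54.] | -22.2 [104. 129.  54.] | -24.2 [103. 127.  57.] | -26.2 [115. 130.  80.] | -28.2 [139. 143. 118.] | -30.3 [163. 160. 148.] | 
bubble centroid mm 0.66
x  [-28. -26. -24. -22. -20. -18. -16. -14. -12. -10.  -8.  -6.  -4.  -2.   0.   2.   4.   6.   8.  10.  12.  14.  16.  18.  20.  22.  24.  26.]
G [171. 172. 169. 166. 164. 163. 162. 161. 161. 165. 179. 199. 218. 228. 233. 232. 226. 214. 194. 173. 161. 159. 161. 163. 164. 162. 159. 155.]
R [169. 159. 145. 133. 126. 124. 123. 123. 126. 137. 160. 189. 213. 225. 232. 230. 223. 207. 180. 152. 133. 126. 125. 126. 126. 125. 125. 126.]
B [134. 109.  75.  43.  20.  10.   7.  11.  24.  49.  86. 124. 156. 176. 185. 182. 169. 144. 110.  74.  45.  26.  18.  13.  11.  13.  23.  43.]
shift [-154.3   41.4   24.7] rot [-0.14  0.59 73.51] | t 23.225 tcp [0.5637 0.2186 0.1441] q6 0.354 F [-0.  -0.5  0.2] gap 0.992
```

View pics/t22.png

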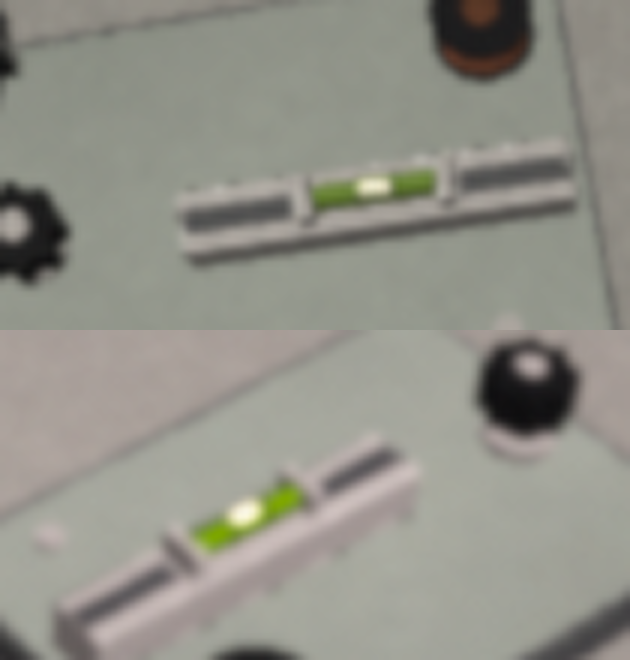

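Run:
```python
from h import *
t=manip.snapshot("top");s=manip.snapshot("scene")
T=lambda u,v,z:ray(t,225+(u+.5)/6-.5,130+(v+.5)/6-.5,z)
S=lambda u,v,z:ray(s,345+(u+.5)/6-.5,180+(v-330+.5)/6-.5,z)
print("top green mid",T(374,187,.107),"ends top face",(T(176,202,.096)+T(180,238,.096))/2,(T(570,150,.096)+T(573,185,.096))/2)
print("scene green mid",S(248,518,.107))
plan((.579,.060,.12),8)
```

```text
top green mid [0.58023887 0.06083031 0.107     ] ends top face [0.57014056 0.15043899 0.096     ] [ 0.59055382 -0.02780966  0.096     ]
scene green mid [0.5802115  0.05947811 0.107     ]
shift [-153.8   41.3   24.7] rot [-0.15  0.59 72.57] | t 23.325 tcp [0.5637 0.2186 0.1441] q6 0.354 F [0.1 0.7 1. ] gap 0.998
```

Emit:
drive_tool(motion=[-20,6,25,0,0,10,85,-45,12,25,0,0,20,85,-70,19,25,0,0,30,85,-95,26,25,0,0,40,85,-120,33,25,0,0,50,85,-145,40,25,0,0,60,85,-153.5,43,25,0,0,70,85,-153.5,43,25,0,0.5,73.7,85])

```text
t: 24.32
tcp_pos: [0.5812, 0.059, 0.1198]
tool_rot: [0.998, 0.058, -0.001, -0.0]
force: [0.7, 0.3, -0.5]
finger_gap: 0.997
```

Run:
```python
from h import *
plan((.581,.060,.07),6.7)
```

```text
shift [-0.  -1.  49.8] rot [-0.05  0.11 -0.07] | t 24.325 tcp [0.5812 0.059  0.1198] q6 1.365 F [ 0.7  0.3 -0.5] gap 0.997
```

Emit:
drive_tool(motion=[0,-1,25,0,0,0,85.4,0,-1,50,0,0,0,85.4,0,-1,50,0,0,0,85.4,0,-1,50,0,0,0,85.4])

```text
t: 24.82
tcp_pos: [0.5817, 0.06, 0.0704]
tool_rot: [0.998, 0.058, -0.0, -0.0]
force: [-0.7, 0.7, 0.7]
finger_gap: 0.998
```

Run:
```python
from h import *
plan((.581,.060,.05),6.7)
s=avg("scene",1); st=manip.sense()
a=crop(s,335,140,455,245,6)
ty=np.array([.117,-.993,0])
for k in(.0427,-.0427):
    p=proj(s,st["tcp_pos"]+[-.001,.001,.051]+k*ty);cv2.circle(a,(int((p[0]-335+.5)*6),int((p[1]-140+.5)*6)),3,(0,0,255),-1)
cv2.imwrite("pics/s23.png",a)
```

```text
shift [-0.7 -0.1 20.4] rot [-0.04  0.05 -0.07] | t 24.825 tcp [0.5817 0.06   0.0704] q6 1.366 F [-0.7  0.7  0.7] gap 0.998
```

View pics/s23.png

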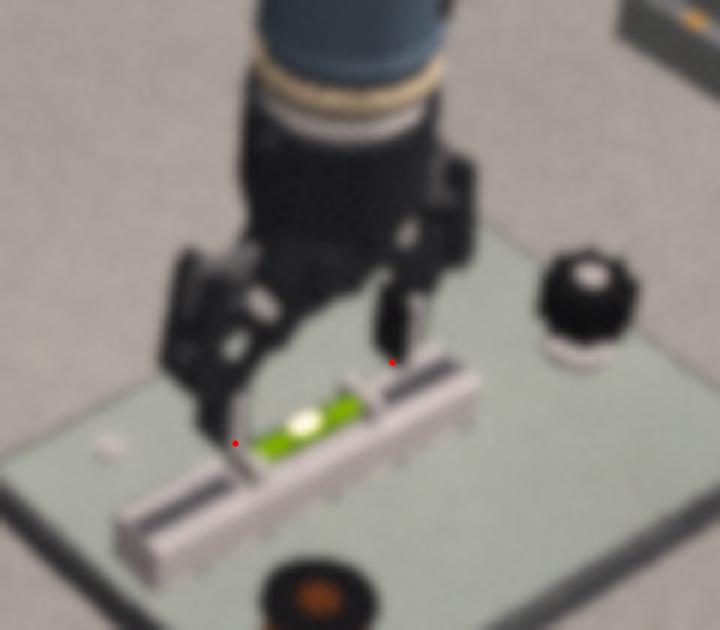

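Emit:
drive_tool(motion=[0,0,12,0,0,0,85.4,0,0,19,0,0,0,85.4,0,0,22,0,0,0,85.4,0,0,23,0,0,0,85.4,0,0,23,0,0,0,85.4])

```text
t: 25.5
tcp_pos: [0.582, 0.06, 0.0477]
tool_rot: [0.998, 0.058, 0.0, -0.0]
force: [0.0, -0.2, 0.3]
finger_gap: 1.001
```

Emit:
drive_tool(motion=[0,0,0.5,0,0,0,85.4,0,0,1,0,0,0,85.4,0,0,1.5,0,0,0,85.4,0,0,1.5,0,0,0,85.4])

```text
t: 26.0
tcp_pos: [0.582, 0.06, 0.0462]
tool_rot: [0.998, 0.058, -0.0, -0.0]
force: [-0.8, 0.4, 0.6]
finger_gap: 0.997
```

Emit:
drive_tool(motion=[0,0,0.5,0,0,0,85.4,0,0,1,0,0,0,85.4,0,0,1.5,0,0,0,85.4,0,0,1.5,0,0,0,85.4])

```text
t: 26.5
tcp_pos: [0.582, 0.06, 0.0447]
tool_rot: [0.998, 0.058, -0.0, -0.0]
force: [0.5, -0.4, 0.7]
finger_gap: 1.002
```

Emit:
drive_tool(motion=[0,0,0.5,0,0,0,85.4,0,0,1,0,0,0,85.4,0,0,1.5,0,0,0,85.4,0,0,1.5,0,0,0,85.4])

```text
t: 27.0
tcp_pos: [0.582, 0.06, 0.0442]
tool_rot: [0.998, 0.058, 0.0, -0.0]
force: [-0.7, -0.3, 6.0]
finger_gap: 0.999
```

Emit:
drive_tool(motion=[0,0,1.5,0,0,0,85.4,0,0,2,0,0,0,85.4,0,0,2.3,0,0,0,85.4,0,0,2.3,0,0,0,85.4,0,0,2.3,0,0,0,85.4,0,0,2.3,0,0,0,85.4])

```text
t: 27.75
tcp_pos: [0.5821, 0.06, 0.0441]
tool_rot: [0.998, 0.058, 0.001, -0.0]
force: [-4.2, 0.2, 14.9]
finger_gap: 1.001
```

Run:
```python
from tb import *
plan((.581,.060,.05),6.7)
s=avg("scene",3); bub(s["f"],s)
cv2.imwrite("pics/s24.png",crop(s,335,150,455,245,6)); t=snap("top","pics/top24.png")
print(manip.sense()["force"],manip.sense()["ft_torque"])
```

```text
shift [-1.1 -0.2 -5.9] rot [ 0.   -0.06 -0.07] | t 27.75 tcp [0.5821 0.06   0.0441] q6 1.366 F [-4.2  0.2 14.9] gap 1.001
bubble centroid mm 0.69
x  [-28. -26. -24. -22. -20. -18. -16. -14. -12. -10.  -8.  -6.  -4.  -2.   0.   2.   4.   6.   8.  10.  12.  14.  16.  18.  20.  22.  24.  26.]
G [167. 172. 172. 170. 168. 167. 166. 165. 165. 168. 182. 203. 221. 231. 235. 234. 229. 217. 197. 177. 165. 163. 166. 167. 167. 165. 162. 158.]
R [164. 159. 147. 136. 130. 128. 126. 127. 130. 140. 164. 193. 216. 228. 234. 232. 225. 210. 184. 156. 136. 129. 128. 129. 128. 127. 127. 129.]
B [128. 106.  75.  44.  20.  10.   7.  12.  25.  50.  88. 126. 159. 179. 188. 185. 172. 148. 113.  76.  47.  27.  19.  15.  11.  13.  25.  45.]
[-3.85510877  0.29646981 14.50210431] [-0.02950457  0.65571231 -0.08856751]
```

View pics/s24.png

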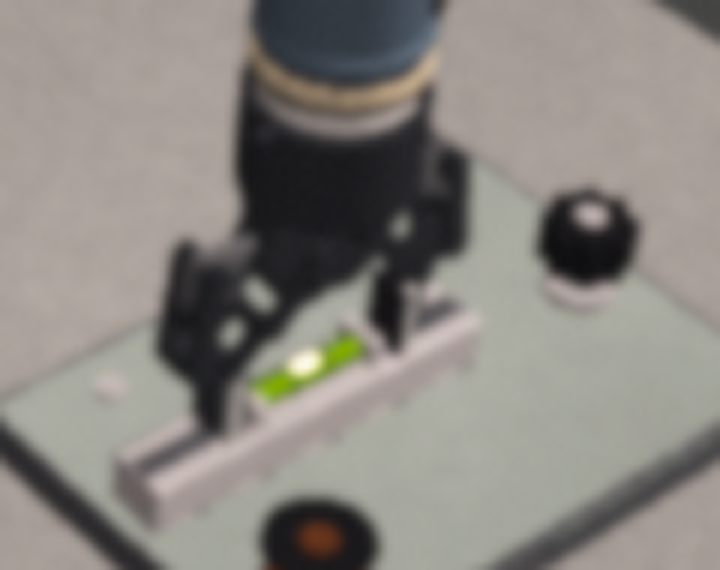

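View pics/top24.png

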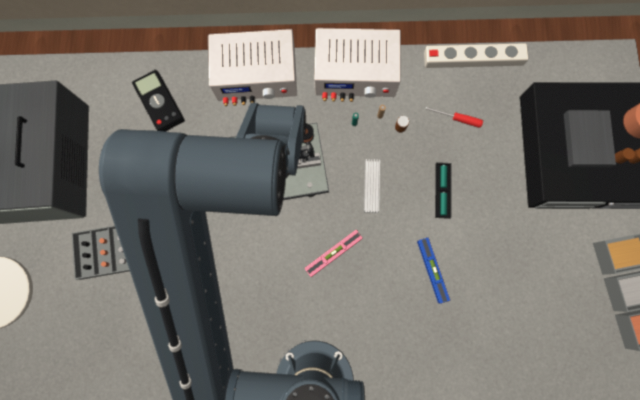

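Emit:
drive_tool(motion=[0,0,2.3,0,0,0,85.4,0,0,2.3,0,0,0,85.4,0,0,2.3,0,0,0,85.4,0,0,2.3,0,0,0,85.4,0,0,2.3,0,0,0,85.4,0,0,2.3,0,0,0,85.4,0,0,2.3,0,0,0,85.4,0,0,2.3,0,0,0,85.4])

```text
t: 28.95
tcp_pos: [0.5822, 0.06, 0.0441]
tool_rot: [0.998, 0.058, 0.001, 0.0]
force: [-4.4, -0.5, 15.1]
finger_gap: 0.998
```

Emit:
drive_tool(motion=[0,0,2.3,0,0,0,85.4,0,0,2.3,0,0,0,85.4,0,0,2.3,0,0,0,85.4,0,0,2.3,0,0,0,85.4,0,0,2.3,0,0,0,85.4,0,0,2.3,0,0,0,85.4,0,0,2.3,0,0,0,85.4,0,0,2.3,0,0,0,85.4])

```text
t: 29.95
tcp_pos: [0.5822, 0.06, 0.0441]
tool_rot: [0.998, 0.058, 0.001, 0.0]
force: [-4.3, -0.3, 15.4]
finger_gap: 1.004
```

Emit:
drive_tool(motion=[0,0,2.3,0,0,0,85.4,0,0,2.3,0,0,0,85.4,0,0,2.3,0,0,0,85.4,0,0,2.3,0,0,0,85.4,0,0,2.3,0,0,0,85.4,0,0,2.3,0,0,0,85.4])

```text
t: 30.7
tcp_pos: [0.5822, 0.06, 0.0441]
tool_rot: [0.998, 0.058, 0.002, 0.0]
force: [-3.7, -0.6, 14.9]
finger_gap: 0.999
```

Run:
```python
from tb import *
s=avg("scene",4); bub(s["f"],s)
print(manip.sense()["force"],manip.sense()["t"],manip.sense()["tcp_pos"])
cv2.imwrite("pics/s25.png",crop(s,355,180,425,235,9))
```

```text
bubble centroid mm 0.61
x  [-28. -26. -24. -22. -20. -18. -16. -14. -12. -10.  -8.  -6.  -4.  -2.   0.   2.   4.   6.   8.  10.  12.  14.  16.  18.  20.  22.  24.  26.]
G [168. 172. 172. 170. 168. 167. 166. 165. 165. 169. 184. 204. 222. 231. 235. 234. 229. 217. 198. 177. 165. 164. 166. 167. 167. 165. 162. 158.]
R [164. 159. 147. 136. 130. 128. 127. 127. 130. 141. 165. 193. 217. 228. 234. 232. 225. 210. 184. 156. 136. 130. 129. 129. 128. 127. 127. 129.]
B [128. 106.  75.  43.  21.  10.   7.  12.  27.  53.  90. 128. 160. 180. 189. 185. 172. 147. 113.  76.  47.  28.  19.  14.  11.  13.  25.  45.]
[-4.54059237 -1.40892617 15.30109538] 30.9 [0.5822057  0.05995667 0.04412356]
```

View pics/s25.png

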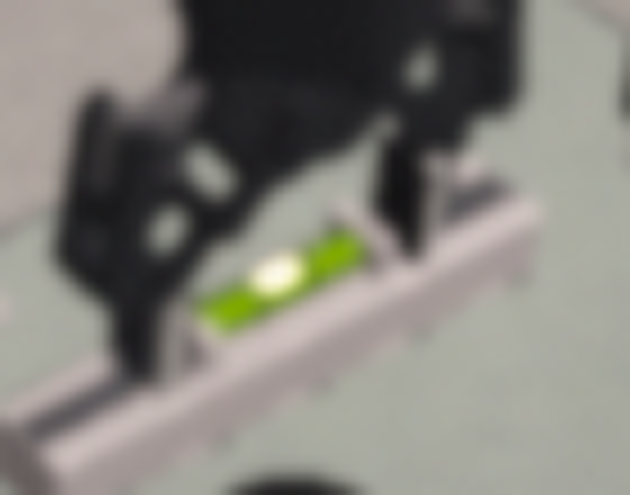

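The picture shows both fingertips on the flats either side of the vial. The bubble at (277,272) sits between the lines and hasn't moved under a steady 15 N push. Handing in while still pressing.

Run:
```python
from station import manip
print(manip.sign_off()); print(manip.sense()["force"],manip.sense()["t"])
```

```text
the job is handed in; nothing more can be done
None
the job is handed in; nothing more can be done
```

I laid the steel level lengthwise on the shelf, let go, and turned the knob about 70° clockwise in all (80° forward, 11° back). After letting go of the knob, I pressed both flats with the open fingertips and handed in at about t = 31 s, still pressing.

**Last checks:**
- **Push:** it held steady at about 15 N, so roughly 20 N on the shelf with the level's weight included.
- **Bubble:** it stayed put under the load. With the hand off, the top camera put it about 0.3 mm from the middle.
- **Scene camera:** it read 0.6–0.7 mm, both unloaded and under load, but its zero is uncertain by about 1 mm. The two cameras agree within their accuracy.
- **Other things:** the ones still in view in the last pictures looked undisturbed; I did not measure their positions.

**What went wrong:**
- **TCP height:** the reported TCP was about 38 mm lower than the real fingertips. My first grasp therefore shut above the bar without touching it. I measured the offset with a light touch on the bare bench and allowed for it afterwards.
- **Not checked:** the arm hid the level from the top camera during the press, so the final bubble reading under load comes from the scene camera alone. The hand-in reported no verdict.

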